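Pack the takeaway carrier and snap its cover shut

TASK

Pack the white takeaway carrier: take the salt shaker out of its well and stand it upright on the table, slide the rice tub (do not lift it) up the ramp and over the lip until it sits flat on the bay floor, and stand every sauce pot upright in the well. Then close the well with the blue cover: hook its front tongue into the slot while its back is still raised, and pivot the back down until the red catch snaps over its rear edge. Do not disturb the kitchen timer.

Things in the scene. Friction and masses are not known exactly. Their poses are not given: they have to be found in the camera images.
- carrier: White takeaway carrier fixed to the table, 290 x 240 x 66 mm: near part = tub bay with ramp, far part = pot well. Origin on the table under its middle; x from the bay to the well and red catch, y to its left, z up. All 'carrier' numbers are mm in this frame. Closed, the cover's plate centre is at x 70, y 0, underside at z 48 (play 2 in x, 7 in y).
- bay (a point): Home of the tub's foot centre: carrier x -68, y 17.5, z 9 (steel floor). The bay is open on top, inner x -124 to -12, y -50 to the end wall at 93 (66 high); near rail 26 high, far wall 64. Axes as the carrier's.
- lip (a point): Middle of the lip at the ramp's head: carrier x -68, y -50, z 14. The ramp rises from z 0 at y -130 to this lip; behind it the bay floor is 5 lower. The tub goes in along +y. Rails 26 high line the ramp (x -124 and -12); from y -138 to -188 guide plates flare out to a mouth from x -152 to 16.
- slot (a point): Middle of the floor of the slot for the cover's tongue, in the wall between bay and well: carrier x 0, y 0, z 48. The slot opens toward +x; back at x -2, roof from z 58 to 64 reaching to x 10, width y -83 to 83. Axes as the carrier's.
- well (a point): Centre of the pot well's floor: carrier x 67, y 0, z 6. Inner x 12 to 122, y -93 to 93; walls 48 high (slot roof 64). Three pots fit in a row along y, 60 apart. The rear wall (x 122 to 130) has stops 53 high behind it (from x 129.5).
- catch (a joint): Red spring catch behind the middle of the well's rear wall, 36 mm wide, top 72 high; m. 0 = out, nose overhanging the closed cover's edge by 5 mm; grows to 0.011 as it is pushed back (+x). The cover's rear edge, pressed down with about 5 to 12 N, pushes back its sloped upper face (nose tip at carrier x 123, z 57.5); then it springs out over the edge.
- cover_grip (a point): Centre of the white grip bar of the loose blue cover, 22 mm above its underside. Plate 116 (x) x 194 (y) x 5 mm, 0.25 kg, starts flat on the table, bar up. Bar: 14 thick (x), 70 long (y), 5 to 35 above the underside, over the plate's centre. Tongue 152 wide, 4 thick, sticks out 12 from the -x edge. Axes: x from tongue to rear edge, z up.
- tongue (a point): Tip of the cover's tongue, in the middle: 70 mm from the plate's centre along the cover's -x, 2 mm above the underside.
- cover_rear (a point): Point on the top of the cover's plate 8 mm before its rear edge, in the middle: cover x +50, 5 mm above the underside.
- tub_mid (a point): Middle of the white lidded rice tub, 103 (x) x 144 (y) x 56 mm, 0.35 kg; 28 mm above what it stands on. The lid's rim (top 9 mm) is widest; the walls taper to a foot of 86 x 124. Starts on the table before the ramp foot, long side along the carrier's y. The lid stays on.
- pot1_mid (a point): Centre (half-way up) of a lidded red sauce pot, 53 mm across its rim (30 to 36 mm up), 36 mm high, body tapering below, 0.05 kg; stands on the table. May be absent.
- pot2_mid (a point): Centre (half-way up) of a lidded brown sauce pot, 53 mm across its rim (30 to 36 mm up), 36 mm high, body tapering below, 0.05 kg; stands on the table. May be absent.
- pot3_mid (a point): Centre (half-way up) of a lidded red sauce pot, 53 mm across its rim (30 to 36 mm up), 36 mm high, body tapering below, 0.05 kg; stands on the table. May be absent.
- pot4_mid (a point): Centre (half-way up) of a lidded green sauce pot, 53 mm across its rim (30 to 36 mm up), 36 mm high, body tapering below, 0.05 kg; stands on the table. May be absent.
- timer: Red and white kitchen timer, 62 x 62 x 40 mm, origin under its centre; leave alone.
- salt_mid (a point): Centre (half-way up) of a glass salt shaker with a grey top, 44 mm across, 90 mm high, top 34 across (upper 24 mm), 0.1 kg; starts standing in the pot well. Free table to stand it on: right of the carrier beyond the pots.

How it is judged:
By the outcome, as a careful person would: the job done as asked, in the order asked, and still so for the second after the job is handed in, with the robot touching nothing.
Of pot1, pot2, pot3, pot4 only 2 to 3 are there at a start; the rules pass over those that are not, and their reading is None.
At some moment in a run one of pot1, pot2, pot3, pot4 may be knocked a few centimetres aside while the robot is not near it.
It also fails if it takes over 200 s, if anything falls off the work surface, if the arm or the gripper's body presses on something with over 40 N, if the wrist force passes 120 N, or if a joint passes its speed limit or range.

ROBOT

A 6-joint arm with a two-finger parallel gripper is mounted at the origin on a cart in front of the work surface, level with it; the furniture and walls round the work are solid. World frame = base frame: x ahead of the robot, y to its left, z up, the work surface at z = 0. Lengths are in m, angles in rad, forces in N, time in s.
With the tool pointing down it reaches from about 0.35 to 0.875 m from the base axis. Payload 15.5 kg.
Tool frame: the origin (TCP) lies at the very end of the fingers, on their centre line; the grasp point (between the pads) lies 19 mm behind it; z points along the fingers, y is the direction in which the jaws open and shut (so a half turn about z gives the same grasp; the last joint's range is limited). The gripper opens to 85 mm and grips with 20 to 120 N. Pads are 22 mm wide; open, the fingers measure 114 mm over their backs; the gripper's body (76 mm by 85 mm) begins 54 mm behind the grasp point. The pads swing forward as they close: fully open they stand 13 mm farther back than shut.
Start: joints at [-1.308, 0.494, 1.345, -0, 1.302, -0.096], TCP at [0.219, -0.585, 0.231] pointing down, gripper open.
Joint ranges: [-2.91, 2.91], [-0.82, 2.16], [0.22, 2.67], [-1.22, 4.37], [0.12, 2.79], [-3.08, 3.08]. Speed limits (rad/s): [1.89, 1.89, 2.57, 3.01, 3.01, 3.01].

INTERFACE

Orientations are given as a rotation vector (axis times angle).
In Python, from rig import env, eyes, sign_off gives the robot as it stands.
- The arm moves only by the tool play_rows, never from a script. Its argument "moves" is a list of rows, each a list of 5 numbers: the shift along the tool's x, y, z in m, then the turn about the tool's z in rad, then the closure in counts, from 0 (fully open) to 255 (shut). A call has 1 to 8 rows; each row is the pose to reach, as a shift and turn from the pose commanded when the call began, along the tool's axes at that moment; what a row does not reach only later rows make up. A row lasts 1/12 s, in which the tool goes at most 41.7 mm and 7.16 degrees, less where a joint would pass 70% of its speed; a pose out of reach is approached as far as the arm can. A call with a gripper value outside its range is refused whole. The fingers move at their own pace and stop on an object; the grip force is fixed at half the most. Time passes only in rows, so rows that repeat a pose let the fingers close. It gives the time, the measured TCP pose, the force and the opening at its end, in the units of the state.
- env.read_state(): the state, without advancing time (a new reading comes with each control period).
- eyes.grab_frame(name): name is "scene" or "top" or "wrist"; returns a dict with "frame" (420x560x3 uint8, red, green, blue), "mtx" (3x3 intrinsics, pixels), "cam_to_world" (4x4, takes a point from camera to world coordinates). Camera axes: x right, y down, z forward; pixel columns grow to the right and rows downward; lengths in m; the calibration is good to about 2 mm. A picture is of the moment at which its call begins. There is no depth.
- sign_off(): hands the job in, once; it reports no verdict.
The state is a dict: "time": time; "joints": joint angles; "joint_vel": joint speeds; "effort": joint torques, N m; "eef_pos": TCP position; "eef_rot": TCP orientation; "ft_force": force on the tool from outside, world axes, zero at the start; "wrist_torque": the same for the moment, N m; "grip_width": finger opening in m.
Only numpy, scipy, OpenCV 4.12 (cv2) and the standard library are available. Lean on these libraries where they do the work, as an engineer would, in place of code of your own. Each camera call takes 0.05 s, during which the arm holds its last target. There are 200 camera calls.

## Working session

There is one attempt and no reset: what is moved stays moved. The work goes in short steps, Python scripts to look and compute and a tool call to move; the robot and the scene stay as the last step left them, time stands still between calls to the robot, and variables do not carry over. Pictures are saved under pics/ and viewed, about 12 in all and at most 16, crops included, and the job is handed in when it is done.

Besides the shell and the picture viewer there is one more tool, called after "Call:" in YAML: its name, and indented under it one key for each argument. play_rows: Moves the arm, as the interface text tells. Its arguments: {"type":"object","properties":{"moves":{"type":"array","items":{"type":"array","items":{"type":"number"}}}},"required":["moves"]}

```bash
ls; mkdir -p pics
python3 - <<'E'
from rig import env, eyes
import cv2,numpy as np
for n in ("scene","top"):
    f=eyes.grab_frame(n); cv2.imwrite(f"pics/{n}0.png",f["frame"][:,:,::-1]); print(n,np.round(f["mtx"],1).tolist(),np.round(f["cam_to_world"],3).tolist())
print(env.read_state())
E
```

```text
pics
scene [[460.5, 0.0, 281.5], [0.0, 460.5, 210.2], [0.0, 0.0, 1.0]] [[-0.653, -0.538, 0.533, -0.119], [-0.758, 0.478, -0.445, 0.583], [-0.015, -0.694, -0.72, 0.987], [0.0, 0.0, 0.0, 1.0]]
top [[523.9, 0.0, 284.2], [0.0, 523.9, 213.8], [0.0, 0.0, 1.0]] [[0.018, -0.99, 0.143, 0.379], [-1.0, -0.018, 0.001, 0.022], [0.002, -0.143, -0.99, 1.284], [0.0, 0.0, 0.0, 1.0]]
{'time': 0.1, 'joints': array([-1.30850304e+00,  4.94131637e-01,  1.34605830e+00, -5.43239339e-06,
        1.30247727e+00, -9.55283952e-02]), 'joint_vel': array([-0.00110127, -0.0012314 , -0.00145512,  0.00105764, -0.00190791,
        0.00031311]), 'effort': array([ 2.30209276e-03, -8.83589101e+01, -3.84558034e+01, -1.65846445e-04,
        5.26082120e-03, -1.67209760e-05]), 'eef_pos': array([ 0.21880037, -0.58511755,  0.23075697]), 'eef_rot': array([-3.09039317e+00, -5.58882991e-01,  1.48725290e-04]), 'ft_force': array([ 0.17567935,  0.88025041, -0.00868703]), 'wrist_torque': array([-0.03079599,  0.00598563, -0.04045097]), 'grip_width': 0.08536172554804372}
```

View pics/top0.png

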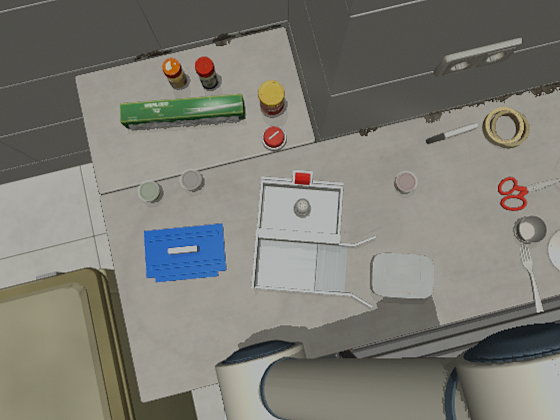

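View pics/scene0.png

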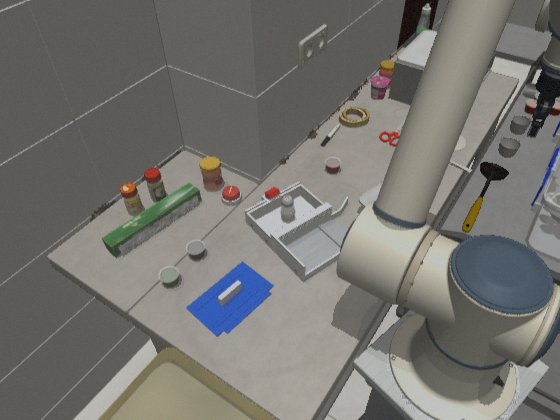

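Top view: carrier at (255–345, 178–292) with the red catch at (302,178) and the salt at (302,208). The cover is at (185,250), tongue towards the robot. The tub is at (402,275), the pots are at (150,191), (191,180) and (405,182), and the timer is at (274,138). I'll zoom in once to get corners.

```bash
cat > h.py <<'E'
import numpy as np,cv2
from rig import env,eyes
from scipy.spatial.transform import Rotation as R
def grab(n,name=None):
    f=eyes.grab_frame(n)
    if name: cv2.imwrite(f"pics/{name}.png",f["frame"][:,:,::-1])
    return f
def ray(f,u,v,z):
    K=np.array(f["mtx"]);T=np.array(f["cam_to_world"])
    d=T[:3,:3]@np.linalg.solve(K,[u,v,1.]);o=T[:3,3]
    return o+d*(z-o[2])/d[2]
def proj(f,P):
    T=np.linalg.inv(f["cam_to_world"]);P=np.atleast_2d(P)@T[:3,:3].T+T[:3,3]
    p=P@np.array(f["mtx"]).T;return p[:,:2]/p[:,2:]
def crop(f,name,u0,u1,v0,v1,s):
    cv2.imwrite(f"pics/{name}.png",cv2.resize(f["frame"][v0:v1,u0:u1,::-1],None,fx=s,fy=s,interpolation=cv2.INTER_CUBIC))
def tool(p,target_yaw=None):
    "shift in tool axes from commanded(=measured) pose to world point p"
    s=env.read_state();M=R.from_rotvec(s["eef_rot"]).as_matrix()
    return M.T@(np.array(p)-s["eef_pos"])
E
python3 - <<'E'
from h import *
import pickle
f=grab("top");pickle.dump(f,open("top0.pkl","wb"))
crop(f,"z1",245,445,160,310,4)
crop(f,"z2",130,235,165,290,4.5)
hsv=cv2.cvtColor(f["frame"],cv2.COLOR_RGB2HSV)
m=((hsv[:,:,0]>100)&(hsv[:,:,0]<130)&(hsv[:,:,1]>120)).astype(np.uint8); m[:,260:]=0;m[:200]=0
c=max(cv2.findContours(m,0,2)[0],key=cv2.contourArea);print(cv2.minAreaRect(c),cv2.approxPolyDP(c,2.5,True)[:,0].tolist())
s=env.read_state();print(R.from_rotvec(s["eef_rot"]).as_matrix().round(3))
E
```

```text
((184.4784698486328, 252.90452575683594), (51.89993667602539, 79.91327667236328), 84.42780303955078) [[221, 224], [144, 231], [147, 277], [155, 276], [156, 281], [213, 276], [218, 270], [224, 270]]
[[ 0.937  0.35  -0.   ]
 [ 0.35  -0.937  0.001]
 [ 0.    -0.001 -1.   ]]
```

View pics/z1.png

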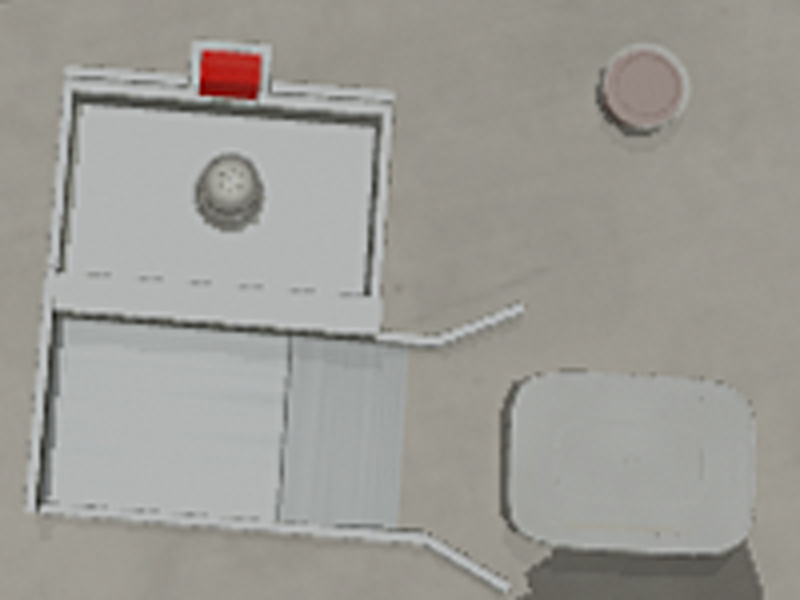

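View pics/z2.png

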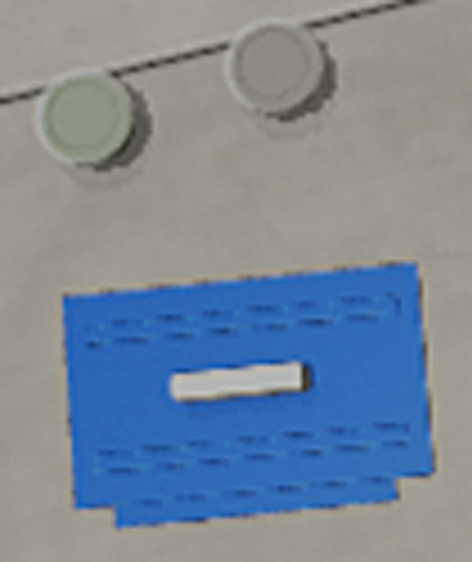

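Run:
```python
from h import *
import pickle
from scipy.optimize import least_squares
f=pickle.load(open("top0.pkl","rb"))
P=np.array([[122,93,48],[122,-93,48],[-12,93,65],[-124,-50,14],[-12,-50,14],[-124,-130,0],[-12,-130,0]])/1e3
U=np.array([[76,95],[380,116],[57,314],[278,521],[291,337],[400,526],[407,347]])/4+[245,160]
def tw(p,P): c,s=np.cos(p[2]),np.sin(p[2]); P=np.atleast_2d(P);return np.c_[p[0]+c*P[:,0]-s*P[:,1],p[1]+s*P[:,0]+c*P[:,1],P[:,2]]
r=least_squares(lambda p:(proj(f,tw(p,P))-U).ravel(),[.5,0,0],loss="soft_l1")
print("carrier",r.x.round(4),(proj(f,tw(r.x,P))-U).round(1).tolist())
C=np.array([[58,97,5],[58,-97,5],[-58,-97,5],[-58,97,5],[-70,76,4],[-70,-76,4]])/1e3
V=np.array([[65,296],[416,265],[434,474],[76,508],[116,527],[398,498]])/4.5+[130,165]
q=least_squares(lambda p:(proj(f,tw(p,C))-V).ravel(),[.45,.2,0]);print("cover",q.x.round(4),(proj(f,tw(q.x,C))-V).round(1).tolist())
a=lambda u,v:(u/4+245,v/4+160); b=lambda u,v:(u/4.5+130,v/4.5+165)
pts={"tub":(a(633,461),.054),"red":(a(646,86),.036),"salt":(a(231,183),.09),"green":(b(86,117),.036),"brown":(b(274,67),.036),"bar":(b(238,382),.035),"timer":((274,138),.04),"sciss":((513,190),0)}
ci=lambda w:np.array([[np.cos(r.x[2]),np.sin(r.x[2])],[-np.sin(r.x[2]),np.cos(r.x[2])]])@(w[:2]-r.x[:2])
for k,(uv,z) in pts.items():
  w=ray(f,*uv,z);print(k,w.round(4),"carrier",(ci(w)*1e3).round(1))
for n,uv in {"tubL":(508,460),"tubR":(757,465),"tubT":(636,373),"tubB":(630,550)}.items(): print(n,ray(f,*a(*uv),.054).round(4))
```

```text
carrier [ 0.5042 -0.0095 -0.057 ] [[-1.3, -0.7], [-0.0, -0.3], [-1.4, -0.8], [-0.0, 0.4], [-0.2, -0.1], [2.1, 1.6], [3.0, 0.3]]
cover [0.4691 0.2639 0.1122] [[-0.4, -0.2], [0.4, -0.7], [0.2, 0.1], [-0.1, 0.1], [0.0, 0.1], [-0.0, 0.5]]
tub [ 0.4167 -0.2567  0.054 ] carrier [ -73.2 -251.8]
red [ 0.6437 -0.2721  0.036 ] carrier [ 154.3 -254.2]
salt [ 0.571 -0.019  0.09 ] carrier [67.2 -5.7]
green [0.6092 0.3515 0.036 ] carrier [ 84.3 366.4]
brown [0.6384 0.2516 0.036 ] carrier [119.1 268.3]
bar [0.4682 0.2635 0.035 ] carrier [-51.5 270.5]
timer [0.7458 0.0518 0.04  ] carrier [237.7  75. ]
sciss [ 0.6345 -0.5459  0.    ] carrier [ 160.7 -528.1]
tubL [ 0.416  -0.1838  0.054 ]
tubR [ 0.4157 -0.329   0.054 ]
tubT [ 0.4681 -0.2592  0.054 ]
tubB [ 0.3654 -0.2542  0.054 ]
```

Call:
play_rows:
  moves:
    - [0.264,-0.203,0,0,0]
    - [0.264,-0.203,0,0,0]
    - [0.264,-0.203,0,0,0]
    - [0.264,-0.203,0,0,0]
    - [0.264,-0.203,0,0,0]
    - [0.264,-0.203,0,0,0]
    - [0.264,-0.203,0,0,0]
    - [0.264,-0.203,0,0,0]

```text
time: 0.82
eef_pos: [0.3956, -0.3009, 0.2313]
eef_rot: [-3.091, -0.559, 0.0]
ft_force: [1.1, -0.0, -0.8]
grip_width: 0.0856
```

Call:
play_rows:
  moves:
    - [0.264,-0.203,0,0.414,0]
    - [0.264,-0.203,0,0.414,0]
    - [0.264,-0.203,0,0.414,0]
    - [0.264,-0.203,0,0.414,0]
    - [0.264,-0.203,0,0.414,0]
    - [0.264,-0.203,0,0.414,0]
    - [0.264,-0.203,0,0.414,0]
    - [0.264,-0.203,0,0.414,0]

```text
time: 1.48
eef_pos: [0.5608, -0.0361, 0.2312]
eef_rot: [-3.14, 0.088, 0.0]
ft_force: [0.5, -1.6, 0.5]
grip_width: 0.0854
```

```bash
cat >> h.py <<'E'
CAR=np.array([0.5042,-0.0095,-0.057])
def c2w(x,y,z=0):
    c,s=np.cos(CAR[2]),np.sin(CAR[2]);x,y,z=x/1e3,y/1e3,z/1e3
    return np.array([CAR[0]+c*x-s*y,CAR[1]+s*x+c*y,z])
def w2c(w):
    c,s=np.cos(CAR[2]),np.sin(CAR[2]);d=np.array(w[:2])-CAR[:2]
    return np.round([1e3*(c*d[0]+s*d[1]),1e3*(-s*d[0]+c*d[1])],1)
def st():
    s=env.read_state();M=R.from_rotvec(s["eef_rot"]).as_matrix()
    print("t",round(s["time"],2),"tcp",s["eef_pos"].round(4),"car",w2c(s["eef_pos"]),"yaw",round(np.arctan2(M[1,0],M[0,0]),4),"F",s["ft_force"].round(1),"w",round(s["grip_width"],4),"q",s["joints"].round(2))
    return s
def go(p,yaw=None):
    "tool-axis shift and turn to world point/yaw"
    s=env.read_state();M=R.from_rotvec(s["eef_rot"]).as_matrix();y0=np.arctan2(M[1,0],M[0,0])
    print("shift",(M.T@(np.array(p)-s["eef_pos"])).round(4),"turn",None if yaw is None else round(y0-yaw,4))
E
python3 - <<'E'
from h import *
import pickle
st();f=grab("wrist","w1");pickle.dump(f,open("w1.pkl","wb"));print(f["mtx"],f["cam_to_world"].round(4))
go(c2w(67.2,-5.7,110),CAR[2])
E
```

```text
t 1.48 tcp [ 0.5608 -0.0361  0.2312] car [ 58.  -23.3] yaw -0.0561 F [ 0.5 -1.6  0.5] w 0.0854 q [-0.17  0.41  1.5  -0.    1.23  1.46]
[[303.73040103   0.         283.59155025]
 [  0.         303.73040103 213.94984798]
 [  0.           0.           1.        ]] [[-0.0557 -0.9531 -0.2973  0.6373]
 [-0.9984  0.0535  0.0156 -0.0405]
 [ 0.001   0.2978 -0.9546  0.3726]
 [ 0.      0.      0.      1.    ]]
shift [ 0.0061 -0.0116  0.1213] turn 0.0034
```

View pics/w1.png

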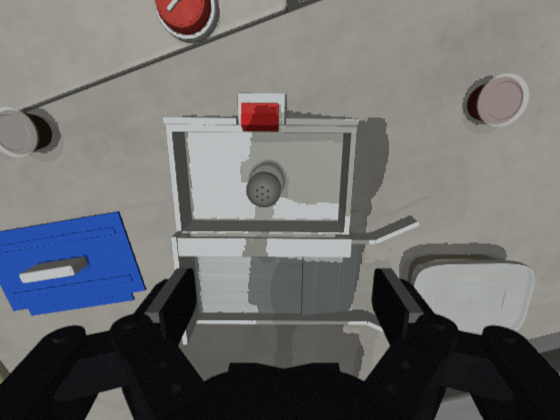

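Wrist view: salt top at (263,187), well inner rear top corners near (174,131) and (350,131). I'll cross-check the carrier pose from these before descending.

Run:
```python
from h import *
import pickle
f=pickle.load(open("w1.pkl","rb"))
for n,u,v,z in [("RL 122,93",174,131,48),("RR 122,-93",350,131,48),("salt",263,187,96),("roofnear x-12?",260,257,64),("lip",302,257,14),("green/brown",16,131,36),("red",500,101,36)]:
    w=ray(f,u,v,z/1e3);print(n,w.round(4),w2c(w))
st();go(c2w(67,-7,70),CAR[2])
```

```text
RL 122,93 [0.632  0.0726 0.048 ] [122.9  89.3]
RR 122,-93 [ 0.6219 -0.1086  0.048 ] [123.1 -92.2]
salt [ 0.5784 -0.0184  0.096 ] [74.6 -4.6]
roofnear x-12? [ 0.4925 -0.0064  0.064 ] [-11.8   2.4]
lip [ 0.466  -0.0552  0.014 ] [-35.5 -47.8]
green/brown [0.6412 0.2454 0.036 ] [122.3 262.3]
red [ 0.6428 -0.2668  0.036 ] [ 153. -249.]
t 1.53 tcp [ 0.5641 -0.0306  0.2313] car [ 61.  -17.6] yaw -0.0536 F [-0.2  7.8 -0.7] w 0.0856 q [-0.16  0.41  1.5   0.    1.23  1.46]
shift [ 0.0058 -0.0102  0.1613] turn 0.0034
```

Call:
play_rows:
  moves:
    - [0,0,0,0,0]
    - [0,0,0.02,0.003,0]
    - [0,0,0.04,0.003,0]
    - [0,0,0.06,0.003,0]
    - [0,0,0.08,0.003,0]
    - [0,0,0.09,0.003,0]
    - [0,0,0.09,0.003,0]
    - [0,0,0.09,0.003,0]

```text
time: 2.2
eef_pos: [0.5599, -0.0387, 0.1415]
eef_rot: [-3.14, 0.094, 0.001]
ft_force: [0.1, 0.2, 0.5]
grip_width: 0.0854
```

Run:
```python
from h import *
import pickle
st();f=grab("wrist","w2");pickle.dump(f,open("w2.pkl","wb"));st()
print(proj(f,[c2w(67,-6.5,96),c2w(122,93,48),c2w(122,-93,48)]).round(1))
```

```text
t 2.2 tcp [ 0.5599 -0.0387  0.1415] car [ 57.3 -25.9] yaw -0.0597 F [0.1 0.2 0.5] w 0.0854 q [-0.18  0.51  1.61 -0.    1.02  1.46]
t 2.25 tcp [ 0.5604 -0.0386  0.1421] car [ 57.8 -25.9] yaw -0.0596 F [-0.4  0.3  0. ] w 0.0854 q [-0.18  0.51  1.61 -0.    1.02  1.46]
[[253.3 226.7]
 [124.2 136.3]
 [372.3 135.6]]
```

View pics/w2.png

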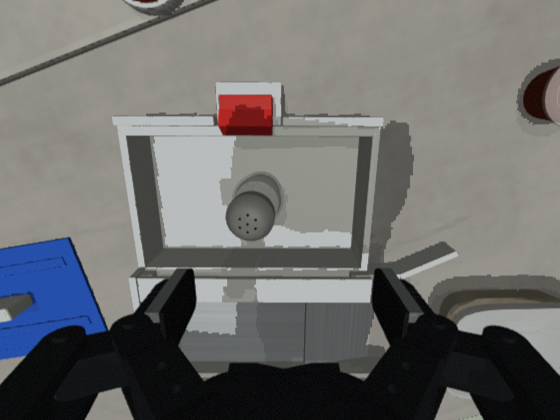

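Run:
```python
from h import *
import pickle
f=pickle.load(open("w2.pkl","rb"))
w=ray(f,249.5,216,.096);print(w,w2c(w))
w[2]=.041;go(w,CAR[2])
for u,v in [(126,135),(374,136)]: print(w2c(ray(f,u,v,.048)))
```

```text
[ 0.57817788 -0.01804241  0.096     ] [74.3 -4.3]
shift [ 0.0164 -0.0216  0.1011] turn -0.0026
[122.9  91.5]
[121.7 -94.3]
```

Call:
play_rows:
  moves:
    - [0.015,-0.021,0,0,0]
    - [0.015,-0.021,0.02,0,0]
    - [0.015,-0.021,0.05,0,0]
    - [0.015,-0.021,0.08,0,0]
    - [0.015,-0.021,0.106,0,0]
    - [0.015,-0.021,0.106,0,0]
    - [0.015,-0.021,0.106,0,255]
    - [0.015,-0.021,0.106,0,255]

```text
time: 2.92
eef_pos: [0.5775, -0.0183, 0.0372]
eef_rot: [3.14, -0.093, 0.004]
ft_force: [-0.2, 0.4, -0.5]
grip_width: 0.0639
```

Call:
play_rows:
  moves:
    - [0,0,0,0,255]
    - [0,0,0,0,255]
    - [0,0,0,0,255]
    - [0,0,0,0,255]

```text
time: 3.25
eef_pos: [0.5776, -0.018, 0.0375]
eef_rot: [3.14, -0.093, 0.005]
ft_force: [-3.5, 3.1, 19.1]
grip_width: 0.0378
```

Run:
```python
from h import *
st();go([0.59,-0.41,0.15],-0.4)
```

```text
t 3.25 tcp [ 0.5776 -0.018   0.0375] car [73.8 -4.4] yaw -0.0593 F [-3.5  3.1 19.1] w 0.0378 q [-0.13  0.68  1.65  0.    0.81  1.5 ]
shift [ 0.036   0.3905 -0.1124] turn 0.3407
```

Call:
play_rows:
  moves:
    - [0,0,0,0,255]
    - [0,0,0,0,255]

```text
time: 3.42
eef_pos: [0.5776, -0.0181, 0.0376]
eef_rot: [3.14, -0.093, 0.005]
ft_force: [-2.5, 2.6, 18.5]
grip_width: 0.0379
```

Run:
```python
from h import *
st();f=grab("wrist");crop(f,"w3",130,430,120,345,2.5)
```

```text
t 3.42 tcp [ 0.5776 -0.0181  0.0376] car [73.8 -4.4] yaw -0.0593 F [-2.5  2.6 18.5] w 0.0379 q [-0.13  0.68  1.65  0.    0.81  1.5 ]
```

View pics/w3.png

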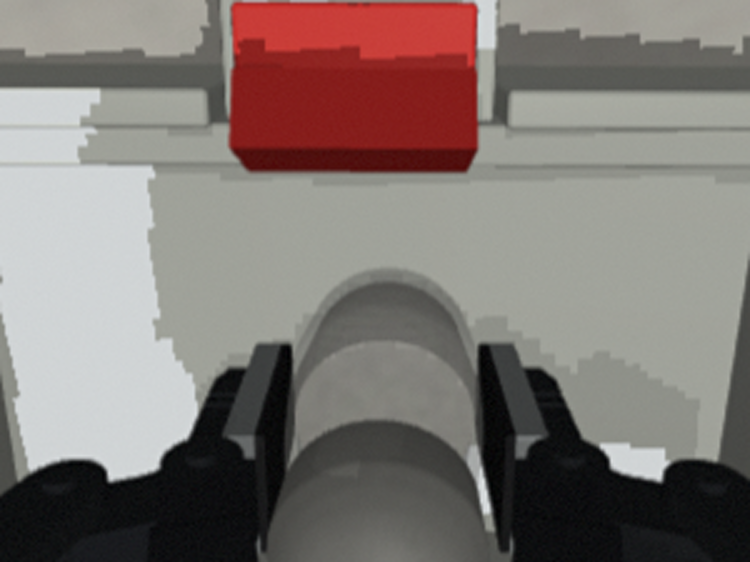

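Call:
play_rows:
  moves:
    - [0,0,-0.03,0,255]
    - [0,0,-0.07,0,255]
    - [0,0,-0.1,0,255]
    - [0.006,0.04,-0.1,0,255]
    - [0.01,0.08,-0.1,0,255]
    - [0.015,0.12,-0.1,0.05,255]
    - [0.02,0.16,-0.1,0.1,255]
    - [0.02,0.2,-0.1,0.15,255]

```text
time: 4.13
eef_pos: [0.5851, -0.2211, 0.1367]
eef_rot: [3.123, -0.331, 0.003]
ft_force: [1.2, 0.2, -0.8]
grip_width: 0.0377
```

Run:
```python
from h import *
st();go([0.59,-0.41,0.138],-0.4)
```

```text
t 4.13 tcp [ 0.5851 -0.2211  0.1367] car [  92.8 -206.6] yaw -0.2113 F [ 1.2  0.2 -0.8] w 0.0377 q [-0.46  0.59  1.45  0.    1.1   1.33]
shift [ 0.0444  0.1837 -0.0011] turn 0.1887
```

Call:
play_rows:
  moves:
    - [0.01,0.04,0,0.05,255]
    - [0.02,0.08,0,0.1,255]
    - [0.03,0.12,0,0.15,255]
    - [0.04,0.16,0,0.19,255]
    - [0.044,0.184,0,0.19,255]
    - [0.044,0.184,0.03,0.19,255]
    - [0.044,0.184,0.06,0.19,255]
    - [0.044,0.184,0.08,0.19,255]

```text
time: 4.8
eef_pos: [0.5885, -0.4084, 0.054]
eef_rot: [-3.079, 0.624, 0.001]
ft_force: [0.1, 0.3, -1.4]
grip_width: 0.0373
```

Call:
play_rows:
  moves:
    - [0,0,0.008,0,255]
    - [0,0,0.014,0,255]
    - [0,0,0.018,0,255]
    - [0,0,0.02,0,255]
    - [0,0,0.022,0,255]
    - [0,0,0.022,0,255]

```text
time: 5.3
eef_pos: [0.5897, -0.4083, 0.034]
eef_rot: [3.079, -0.623, 0.002]
ft_force: [0.7, -0.4, -1.3]
grip_width: 0.0377
```

Run:
```python
from h import *
st()
```

```text
t 5.3 tcp [ 0.5897 -0.4083  0.034 ] car [ 108.1 -393.2] yaw -0.399 F [ 0.7 -0.4 -1.3] w 0.0377 q [-0.69  0.82  1.26 -0.    1.05  1.28]
```

Call:
play_rows:
  moves:
    - [0,0,0.001,0,255]
    - [0,0,0.002,0,255]
    - [0,0,0.003,0,255]
    - [0,0,0.003,0,255]

```text
time: 5.63
eef_pos: [0.5898, -0.4083, 0.0317]
eef_rot: [3.079, -0.623, 0.002]
ft_force: [-2.4, 3.2, 12.7]
grip_width: 0.0378
```

Call:
play_rows:
  moves:
    - [0,0,0,0,0]
    - [0,0,0,0,0]
    - [0,0,0,0,0]
    - [0,0,0,0,0]
    - [0,0,-0.03,0,0]
    - [0,0,-0.07,0,0]
    - [0,0,-0.11,0,0]
    - [0,0,-0.12,0,0]

```text
time: 6.3
eef_pos: [0.5914, -0.4097, 0.157]
eef_rot: [3.075, -0.622, 0.011]
ft_force: [0.6, -0.8, 0.9]
grip_width: 0.0855
```

Run:
```python
from h import *
s=st();go(c2w(-71,-370,150),CAR[2]+np.pi/2);print(c2w(-71,-370))
```

```text
t 6.3 tcp [ 0.5914 -0.4097  0.157 ] car [ 109.9 -394.6] yaw -0.3991 F [ 0.6 -0.8  0.9] w 0.0855 q [-0.69  0.69  1.17  0.    1.27  1.28]
shift [-0.1787  0.0375  0.0057] turn -1.9129
[ 0.41223673 -0.37485429  0.        ]
```

Call:
play_rows:
  moves:
    - [-0.03,0.005,0,-0.12,135]
    - [-0.06,0.01,0,-0.24,135]
    - [-0.09,0.02,0,-0.36,135]
    - [-0.12,0.03,0,-0.48,135]
    - [-0.15,0.035,0,-0.6,135]
    - [-0.178,0.037,0,-0.72,135]
    - [-0.178,0.037,0,-0.84,135]
    - [-0.178,0.037,0,-0.96,135]

```text
time: 6.97
eef_pos: [0.4095, -0.3726, 0.1505]
eef_rot: [-3.016, -0.877, 0.0]
ft_force: [-0.1, -0.8, -0.8]
grip_width: 0.0402
```

Call:
play_rows:
  moves:
    - [0,0,0,-0.12,135]
    - [0,0,0,-0.24,135]
    - [0,0,0,-0.36,135]
    - [0,0,0,-0.48,135]
    - [0,0,0,-0.6,135]
    - [0,0,0,-0.72,135]
    - [0,0,0,-0.84,135]
    - [0,0,0,-0.95,135]

```text
time: 7.63
eef_pos: [0.411, -0.373, 0.1503]
eef_rot: [2.28, 2.161, -0.0]
ft_force: [-0.4, -0.4, 0.1]
grip_width: 0.0403
```

Run:
```python
from h import *
import pickle
st();f=grab("wrist","w4");pickle.dump(f,open("w4.pkl","wb"));st();go(c2w(-71,-370,38),CAR[2]+np.pi/2)
```

```text
t 7.63 tcp [ 0.411  -0.373   0.1503] car [ -72.4 -368.3] yaw 1.5169 F [-0.4 -0.4  0.1] w 0.0403 q [-0.84  0.49  1.62 -0.    1.04 -0.79]
t 7.68 tcp [ 0.411  -0.373   0.1502] car [ -72.4 -368.3] yaw 1.5253 F [ 0.3 -0.5  1. ] w 0.04 q [-0.84  0.49  1.62 -0.    1.04 -0.8 ]
shift [-0.0017  0.0014  0.1122] turn 0.0115
```

View pics/w4.png

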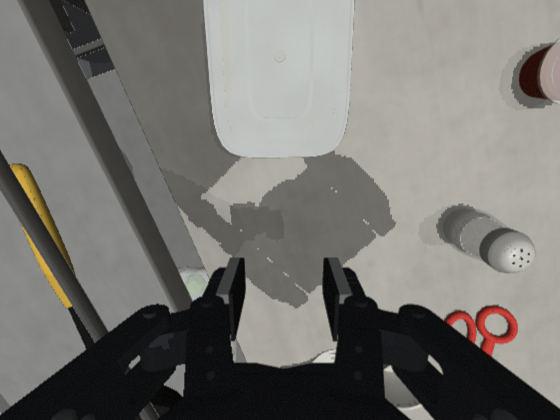

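Run:
```python
from h import *
import pickle
f=pickle.load(open("w4.pkl","rb"))
for u,v in [(284,156),(206,50),(355,50),(212,110),(350,110)]: print(w2c(ray(f,u,v,.05)))
```

```text
[ -71.6 -320.2]
[-127.5 -245.6]
[ -21.2 -245.3]
[-125.9 -286.1]
[ -22.  -285.7]
```

Call:
play_rows:
  moves:
    - [-0.001,0.001,0.04,0.011,135]
    - [-0.001,0.001,0.08,0.011,135]
    - [-0.001,0.001,0.113,0.011,135]
    - [-0.001,0.001,0.113,0.011,135]
    - [0.01,0.001,0.113,0.011,135]
    - [0.02,0.001,0.113,0.011,135]
    - [0.03,0.001,0.113,0.011,135]
    - [0.038,0.001,0.113,0.011,135]

```text
time: 8.35
eef_pos: [0.4149, -0.3342, 0.0391]
eef_rot: [2.297, 2.14, 0.0]
ft_force: [-0.3, -1.8, 0.4]
grip_width: 0.0404
```

Call:
play_rows:
  moves:
    - [0.012,0,0,0,135]
    - [0.024,0,0,0,135]
    - [0.036,0,0,0,135]
    - [0.048,0,0,0,135]
    - [0.06,0,0,0,135]
    - [0.072,0,0,0,135]
    - [0.084,0,0,0,135]
    - [0.096,0,0,0,135]

```text
time: 9.02
eef_pos: [0.4209, -0.238, 0.0371]
eef_rot: [-2.298, -2.141, 0.0]
ft_force: [0.1, -2.0, -0.3]
grip_width: 0.0403
```

Run:
```python
from h import *
import pickle
st();f=grab("top");crop(f,"t2",240,440,170,320,3.5);pickle.dump(f,open("t2.pkl","wb"));st()
```

```text
t 9.02 tcp [ 0.4209 -0.238   0.0371] car [ -70.2 -232.9] yaw 1.4998 F [ 0.1 -2.  -0.3] w 0.0403 q [-0.64  0.6   1.88  0.    0.66 -0.57]
t 9.07 tcp [ 0.4204 -0.236   0.037 ] car [ -70.8 -230.9] yaw 1.5003 F [-1.8  2.3  0.7] w 0.0404 q [-0.64  0.6   1.88  0.    0.66 -0.57]
```

View pics/t2.png

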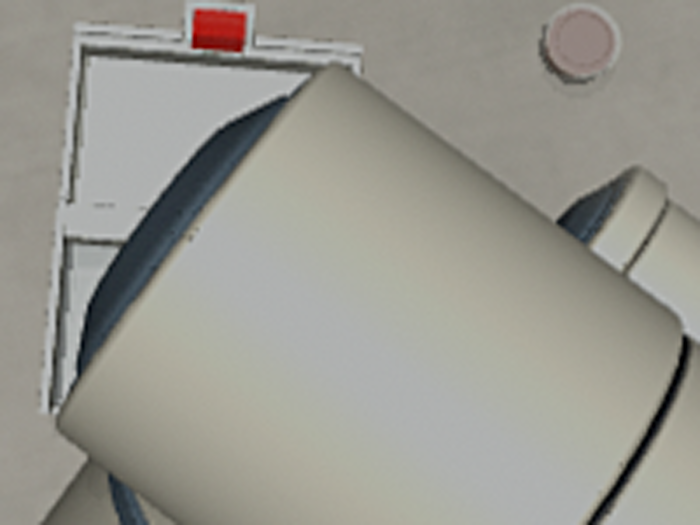

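Call:
play_rows:
  moves:
    - [0.01,0,0,-0.014,135]
    - [0.02,0,0,-0.014,135]
    - [0.03,0,0,-0.014,135]
    - [0.04,0,0,-0.014,135]
    - [0.05,0,0,-0.014,135]
    - [0.06,0,0,-0.014,135]
    - [0.07,0,0,-0.014,135]
    - [0.08,0,0,-0.014,135]

```text
time: 9.73
eef_pos: [0.4268, -0.1586, 0.0373]
eef_rot: [2.284, 2.157, 0.0]
ft_force: [-0.6, -1.7, 0.5]
grip_width: 0.0401
```

Run:
```python
from h import *
st();f=grab("wrist");cv2.imwrite("pics/w5.png",f["frame"][:,:,::-1]);st()
```

```text
t 9.73 tcp [ 0.4268 -0.1586  0.0373] car [ -68.8 -153.3] yaw 1.5139 F [-0.6 -1.7  0.5] w 0.0401 q [-0.49  0.58  1.95 -0.    0.61 -0.43]
t 9.78 tcp [ 0.4263 -0.1571  0.0373] car [ -69.3 -151.8] yaw 1.5142 F [-1.1  0.9  0.2] w 0.04 q [-0.48  0.58  1.95  0.    0.61 -0.43]
```

View pics/w5.png

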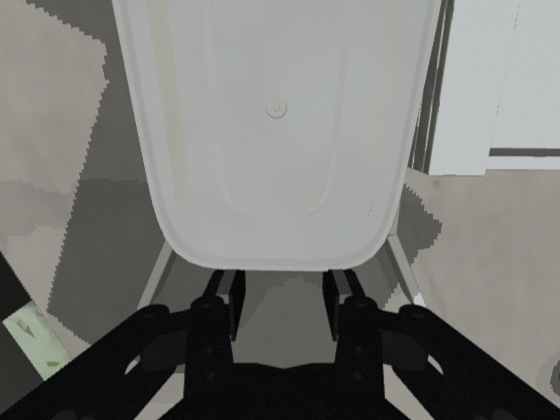

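Call:
play_rows:
  moves:
    - [0.008,0,0,0,135]
    - [0.016,0,0,0,135]
    - [0.024,0,0,0,135]
    - [0.032,0,0,0,135]
    - [0.04,0,0,0,135]
    - [0.048,0,0,0,135]
    - [0.056,0,0,0,135]
    - [0.064,0,0,0,135]

```text
time: 10.45
eef_pos: [0.4302, -0.0949, 0.0372]
eef_rot: [-2.284, -2.157, 0.0]
ft_force: [-0.0, -1.0, -1.3]
grip_width: 0.0403
```

Call:
play_rows:
  moves:
    - [0.004,0,0,0,135]
    - [0.008,0,0,0,135]
    - [0.012,0,0,0,135]
    - [0.015,0,0,0,135]
    - [0.018,0,0,0,135]
    - [0.018,0,0,0,135]

```text
time: 10.95
eef_pos: [0.4313, -0.0773, 0.0373]
eef_rot: [-2.284, -2.157, 0.0]
ft_force: [-0.2, 0.2, -0.3]
grip_width: 0.0405
```

Run:
```python
from h import *
st();f=grab("wrist");cv2.imwrite("pics/w6.png",f["frame"][:,:,::-1]);st()
```

```text
t 10.95 tcp [ 0.4313 -0.0773  0.0373] car [-68.9 -71.8] yaw 1.5139 F [-0.2  0.2 -0.3] w 0.0405 q [-0.31  0.57  1.99  0.    0.58 -0.26]
t 11.0 tcp [ 0.4313 -0.0775  0.0373] car [-68.9 -72. ] yaw 1.514 F [ 0.1 -0.2 -0.6] w 0.0399 q [-0.31  0.57  1.99  0.    0.58 -0.26]
```

View pics/w6.png

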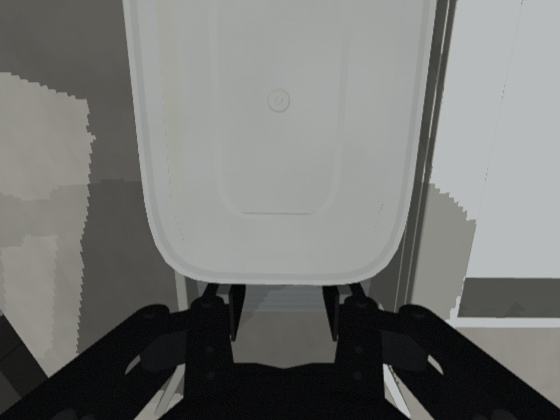

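Call:
play_rows:
  moves:
    - [0.002,0,0,0,135]
    - [0.004,0,0,0,135]
    - [0.006,0,0,0,135]
    - [0.006,0,0,0,135]

```text
time: 11.33
eef_pos: [0.4316, -0.0714, 0.0373]
eef_rot: [-2.284, -2.157, 0.0]
ft_force: [0.2, -0.7, -0.1]
grip_width: 0.0402
```

Call:
play_rows:
  moves:
    - [0.001,0,0,0,135]
    - [0.002,0,0,0,135]
    - [0.003,0,0,0,135]
    - [0.003,0,0,0,135]

```text
time: 11.67
eef_pos: [0.4319, -0.0686, 0.0373]
eef_rot: [-2.284, -2.157, -0.0]
ft_force: [-0.2, -1.6, -0.4]
grip_width: 0.0401
```

Run:
```python
from h import *
f=grab("wrist");cv2.imwrite("pics/w7.png",f["frame"][:,:,::-1]);st()
g=cv2.cvtColor(f["frame"],cv2.COLOR_RGB2GRAY)
print(g[255:300,283].tolist())
# predicted rear lid top edge if seated (y -54.5, z65) for pushes
for y in (-60,-57,-54.5,-51):print(y,proj(f,[c2w(-68,y,65),c2w(-68,y,56)]).round(1).tolist())
# side edges at seated
print(proj(f,[c2w(-68-51.5,0,60),c2w(-68+51.5,0,60),c2w(-68-51.5,-30,60),c2w(-68+51.5,-30,60)]).round(1).tolist())
```

```text
t 11.72 tcp [ 0.4319 -0.0686  0.0373] car [-68.9 -63.1] yaw 1.5139 F [ 0.2 -0.1  0.7] w 0.0402 q [-0.29  0.57  1.99  0.    0.58 -0.24]
[165, 167, 166, 166, 166, 168, 167, 166, 167, 168, 167, 168, 168, 163, 159, 158, 159, 158, 158, 163, 168, 168, 167, 160, 125, 91, 90, 91, 90, 88, 89, 90, 88, 88, 96, 101, 100, 98, 97, 99, 103, 103, 104, 100, 98]
-60 [[284.1, 296.9], [284.1, 285.9]]
-57 [[284.1, 290.8], [284.1, 280.1]]
-54.5 [[284.1, 285.6], [284.1, 275.2]]
-51 [[284.1, 278.2], [284.1, 268.2]]
[[150.6, 153.8], [417.8, 153.9], [160.0, 227.0], [408.2, 227.1]]
```

Call:
play_rows:
  moves:
    - [-0.01,0,0,0,135]
    - [-0.025,0,0,0,135]
    - [-0.04,0,0,0,135]
    - [-0.04,0,-0.04,0,135]
    - [-0.04,0,-0.08,0,135]
    - [-0.04,0,-0.12,0,0]
    - [-0.04,0,-0.14,0,0]
    - [-0.04,0,-0.14,0,0]

```text
time: 12.38
eef_pos: [0.4314, -0.1101, 0.1814]
eef_rot: [2.279, 2.153, 0.005]
ft_force: [0.7, -0.0, 0.6]
grip_width: 0.0748
```

Run:
```python
from h import *
import pickle
f=grab("wrist","w8");pickle.dump(f,open("w8.pkl","wb"));st()
print(proj(f,[c2w(-68-51.5,20,60),c2w(-68+51.5,20,60),c2w(-68-51.5,-30,60),c2w(-68+51.5,-30,60),c2w(-68,-51.5,65),c2w(-68,92.5,65)]).round(1).tolist())
# red pot: colour blobs
```

```text
t 12.43 tcp [ 0.4306 -0.1097  0.1794] car [ -67.7 -104.2] yaw 1.5136 F [ 0.3 -0.3 -0.7] w 0.0813 q [-0.38  0.31  1.84  0.    0.98 -0.33]
[[214.0, 52.9], [346.6, 53.1], [218.1, 120.3], [342.8, 120.3], [280.6, 147.4], [280.0, -65.6]]
```

View pics/w8.png

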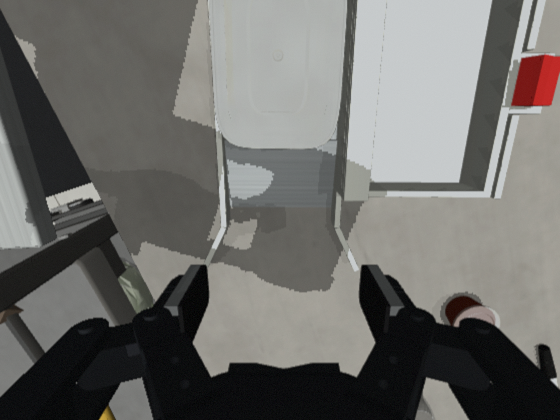

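The tub lid's rear edge is at (280,148), against 147.4 predicted for a seated tub, with its sides at 214 and 345. It looks seated. Now I'll locate the pots numerically in the top image.

```bash
cat >> h.py <<'E'
def pots(f,guess,z,win=40,name=None):
    "find lid circle near projected guess in frame f"
    u,v=proj(f,[list(guess)+[z]])[0]; ppm=np.linalg.norm(proj(f,[[guess[0],guess[1]+.0265,z]])[0]-[u,v])
    win=int(win); x0,y0=max(int(u)-win,0),max(int(v)-win,0)
    g=cv2.cvtColor(f["frame"][y0:y0+2*win,x0:x0+2*win],cv2.COLOR_RGB2GRAY);k=4
    g=cv2.GaussianBlur(cv2.resize(g,None,fx=k,fy=k,interpolation=cv2.INTER_CUBIC),(0,0),2.5)
    c=cv2.HoughCircles(g,cv2.HOUGH_GRADIENT,1.5,20,param1=60,param2=15,minRadius=int(k*ppm*.88),maxRadius=int(k*ppm*1.12))
    out=[]
    if c is not None:
        for a,b,r in c[0][:3]:
            w=ray(f,x0+a/k,y0+b/k,z);out.append((w[:2].round(4).tolist(),round(r/k/ppm,2)))
    return out
E
python3 - <<'E'
from h import *
import pickle
G={"red":(.6437,-.2721),"green":(.6092,.3515),"brown":(.6384,.2516)}
f0=pickle.load(open("top0.pkl","rb"));f=grab("top");pickle.dump(f,open("top3.pkl","wb"))
for k,g in G.items(): print(k,pots(f0,g,.036,22),pots(f,g,.036,22))
st();go([.6437,-.272,.14],1.514)
E
```

```text
red [([0.6423, -0.2707], np.float64(0.88))] [([0.6423, -0.2698], np.float64(0.88))]
green [([0.6055, 0.3417], np.float64(0.95)), ([0.6117, 0.3566], np.float64(1.1))] [([0.6055, 0.3417], np.float64(0.94)), ([0.6117, 0.3557], np.float64(1.06))]
brown [([0.638, 0.2502], np.float64(0.89)), ([0.6168, 0.2957], np.float64(1.08))] [([0.6389, 0.2503], np.float64(0.89)), ([0.6743, 0.3039], np.float64(1.04))]
t 12.48 tcp [ 0.4298 -0.1093  0.1779] car [ -68.6 -103.9] yaw 1.5135 F [0.3 0.4 0.5] w 0.0852 q [-0.38  0.31  1.84 -0.    0.98 -0.33]
shift [-0.1501  0.2228  0.0384] turn -0.0005
```

Call:
play_rows:
  moves:
    - [-0.02,0.03,0,0,0]
    - [-0.04,0.06,0,0,0]
    - [-0.06,0.09,0,0,0]
    - [-0.085,0.125,0,0,0]
    - [-0.11,0.16,0.01,0,0]
    - [-0.13,0.195,0.02,0,0]
    - [-0.15,0.222,0.038,0,0]
    - [-0.15,0.222,0.038,0,0]

```text
time: 13.15
eef_pos: [0.6445, -0.2745, 0.1325]
eef_rot: [-2.282, -2.153, 0.003]
ft_force: [-2.6, 0.7, -0.6]
grip_width: 0.0852
```

Call:
play_rows:
  moves:
    - [0,0,0,0,0]
    - [0,0,0,0,0]

```text
time: 13.32
eef_pos: [0.6415, -0.2708, 0.1374]
eef_rot: [-2.282, -2.155, 0.002]
ft_force: [0.1, -0.3, -0.3]
grip_width: 0.0852
```

Run:
```python
from h import *
import pickle
f=grab("wrist","w9");pickle.dump(f,open("w9.pkl","wb"));st()
print(proj(f,[[.6423,-.2707,.036]]),pots(f,(.6423,-.2707),.036,90))
go([.6428,-.2705,.008],1.514)
```

```text
t 13.37 tcp [ 0.6417 -0.2706  0.1385] car [ 152.1 -252.8] yaw 1.5139 F [-0.5  1.   0.6] w 0.0853 q [-0.48  0.68  1.25  0.    1.21 -0.43]
[[284.07067206 213.90129529]] [([0.6434, -0.2692], np.float64(1.0)), ([0.6428, -0.2741], np.float64(1.11)), ([0.6474, -0.2704], np.float64(0.88))]
shift [0.     0.0014 0.1305] turn -0.0001
```

Call:
play_rows:
  moves:
    - [0.001,0.001,0.04,0,0]
    - [0.001,0.001,0.08,0,0]
    - [0.001,0.001,0.11,0,0]
    - [0.001,0.001,0.125,0,0]
    - [0.001,0.001,0.13,0,0]
    - [0.001,0.001,0.13,0,255]
    - [0.001,0.001,0.13,0,255]
    - [0.001,0.001,0.13,0,255]

```text
time: 14.03
eef_pos: [0.6446, -0.2705, 0.0114]
eef_rot: [2.282, 2.156, 0.001]
ft_force: [-0.3, 1.8, 31.7]
grip_width: 0.0517
```

Call:
play_rows:
  moves:
    - [0,0,0,0,255]
    - [0,0,0,0,255]
    - [0,0,0,0,255]

```text
time: 14.28
eef_pos: [0.6447, -0.2705, 0.0119]
eef_rot: [2.282, 2.155, 0.002]
ft_force: [-3.0, 1.0, 8.8]
grip_width: 0.0504
```

Call:
play_rows:
  moves:
    - [0,0,-0.03,0,255]
    - [0,0,-0.07,0,255]
    - [0,0,-0.1,0,255]
    - [0,0,-0.1,0,255]

```text
time: 14.62
eef_pos: [0.6472, -0.2718, 0.1179]
eef_rot: [2.276, 2.15, 0.006]
ft_force: [0.8, -0.7, -0.1]
grip_width: 0.0503
```

Run:
```python
from h import *
f=grab("wrist","w10");st();go(c2w(67,-60,108),CAR[2]+np.pi/2)
```

```text
t 14.67 tcp [ 0.646  -0.2713  0.1149] car [ 156.5 -253.3] yaw 1.5139 F [-0.5 -0.  -0.8] w 0.0503 q [-0.48  0.71  1.27 -0.    1.16 -0.43]
shift [ 0.1933 -0.0896  0.0055] turn 0.0001
```

Call:
play_rows:
  moves:
    - [0.035,-0.016,0,0,255]
    - [0.07,-0.032,0,0,255]
    - [0.105,-0.048,0,0,255]
    - [0.14,-0.064,0,0,255]
    - [0.175,-0.08,0,0,255]
    - [0.193,-0.0895,0,0,255]
    - [0.193,-0.0895,0,0,255]
    - [0.193,-0.0895,0,0,255]

```text
time: 15.33
eef_pos: [0.565, -0.0713, 0.1098]
eef_rot: [2.282, 2.159, 0.0]
ft_force: [0.2, -0.4, 0.7]
grip_width: 0.0505
```

Run:
```python
from h import *
st();go(c2w(67,-60,19),CAR[2]+np.pi/2)
```

```text
t 15.33 tcp [ 0.565  -0.0713  0.1098] car [ 64.2 -58.3] yaw 1.5157 F [ 0.2 -0.4  0.7] w 0.0505 q [-0.23  0.56  1.62 -0.    0.96 -0.18]
shift [-0.0017  0.0027  0.0908] turn 0.0019
```

Call:
play_rows:
  moves:
    - [0,0,0.03,0,255]
    - [0,0,0.06,0,255]
    - [0,0,0.075,0,255]
    - [0,0,0.08,0,255]
    - [0,0,0.083,0,255]
    - [0,0,0.083,0,255]

```text
time: 15.83
eef_pos: [0.5658, -0.0729, 0.0265]
eef_rot: [2.284, 2.156, 0.0]
ft_force: [0.0, -0.4, -0.3]
grip_width: 0.0503
```

Run:
```python
from h import *
st();go(c2w(67,-60,19),CAR[2]+np.pi/2)
```

```text
t 15.83 tcp [ 0.5658 -0.0729  0.0265] car [ 65.2 -59.8] yaw 1.5132 F [ 0.  -0.4 -0.3] w 0.0503 q [-0.23  0.69  1.67 -0.    0.78 -0.18]
shift [-0.0002  0.0018  0.0075] turn -0.0006
```

Call:
play_rows:
  moves:
    - [0,0.001,0.003,0,255]
    - [0,0.001,0.006,0,255]
    - [0,0.001,0.008,0,255]
    - [0,0.001,0.008,0,255]

```text
time: 16.17
eef_pos: [0.5664, -0.0724, 0.0183]
eef_rot: [2.284, 2.157, 0.0]
ft_force: [-1.2, 0.4, -1.0]
grip_width: 0.0503
```

Call:
play_rows:
  moves:
    - [0,0,0,0,60]
    - [0,0,0,0,60]
    - [0,0,0,0,60]
    - [0,0,-0.02,0,60]
    - [0,0,-0.06,0,60]
    - [0,0,-0.1,0,60]
    - [0,0,-0.1,0,60]
    - [0,0,-0.1,0,60]

```text
time: 16.83
eef_pos: [0.5678, -0.0727, 0.1207]
eef_rot: [2.281, 2.155, 0.004]
ft_force: [0.2, -1.4, -1.5]
grip_width: 0.0652
```

Run:
```python
from h import *
f=grab("wrist","w11");st()
f2=grab("top","t4")
w=c2w(67,-60);print(pots(f,w[:2],.042,90),w)
for k,g in {"green":(.6092,.3515),"brown":(.6384,.2516)}.items(): print(k,pots(f2,g,.036,22))
go([.639,.2505,.13],1.514)
```

```text
t 16.88 tcp [ 0.5667 -0.0724  0.119 ] car [ 65.9 -59.3] yaw 1.5138 F [ 0.1 -0.3  0.4] w 0.0653 q [-0.23  0.55  1.61  0.    0.98 -0.17]
[([0.5677, -0.0676], np.float64(1.11)), ([0.5683, -0.0722], np.float64(0.94)), ([0.5323, -0.0805], np.float64(1.08))] [ 0.56767304 -0.07321949  0.        ]
green [([0.6055, 0.3417], np.float64(0.94)), ([0.6118, 0.353], np.float64(0.98)), ([0.5947, 0.3801], np.float64(1.06))]
brown [([0.638, 0.2521], np.float64(0.88))]
shift [ 0.3264  0.0545 -0.012 ] turn -0.0002
```

Call:
play_rows:
  moves:
    - [0.04,0.007,-0.012,0,0]
    - [0.08,0.014,-0.012,0,0]
    - [0.12,0.02,-0.012,0,0]
    - [0.16,0.027,-0.012,0,0]
    - [0.2,0.034,-0.012,0,0]
    - [0.24,0.04,-0.012,0,0]
    - [0.28,0.047,-0.012,0,0]
    - [0.31,0.052,-0.012,0,0]

```text
time: 17.6
eef_pos: [0.6353, 0.2373, 0.1284]
eef_rot: [-2.282, -2.158, 0.003]
ft_force: [0.2, -1.2, 0.1]
grip_width: 0.0852
```

Call:
play_rows:
  moves:
    - [0.016,0.002,0,0,0]
    - [0.016,0.002,0,0,0]
    - [0.016,0.002,0,0,0]

```text
time: 17.85
eef_pos: [0.6381, 0.25, 0.1287]
eef_rot: [-2.282, -2.158, 0.004]
ft_force: [-0.4, -0.1, 0.1]
grip_width: 0.0855
```

Run:
```python
from h import *
f=grab("wrist","w12");st()
p=pots(f,(.638,.252),.036,100);print(p)
go([*p[0][0],.012],1.514)
```

```text
t 17.9 tcp [0.6382 0.2491 0.1291] car [119.  265.8] yaw 1.5138 F [ 0.1 -0.1  0.7] w 0.0855 q [ 0.29  0.68  1.29 -0.    1.18  0.34]
[([0.6405, 0.2544], np.float64(0.99)), ([0.6413, 0.2587], np.float64(1.09)), ([0.625, 0.3054], np.float64(1.06))]
shift [0.0056 0.0022 0.1171] turn -0.0002
```

Call:
play_rows:
  moves:
    - [0.004,0.002,0.04,0,0]
    - [0.004,0.002,0.08,0,0]
    - [0.004,0.002,0.1,0,0]
    - [0.004,0.002,0.112,0,0]
    - [0.004,0.002,0.117,0,0]
    - [0.004,0.002,0.117,0,255]
    - [0.004,0.002,0.117,0,255]
    - [0.004,0.002,0.117,0,255]

```text
time: 18.57
eef_pos: [0.6421, 0.2539, 0.0151]
eef_rot: [2.283, 2.156, 0.004]
ft_force: [-1.0, -1.1, 32.4]
grip_width: 0.0517
```

Call:
play_rows:
  moves:
    - [0,0,0,0,255]
    - [0,0,0,0,255]
    - [0,0,0,0,255]

```text
time: 18.82
eef_pos: [0.6422, 0.254, 0.0156]
eef_rot: [2.283, 2.156, 0.004]
ft_force: [-1.8, -2.6, 9.7]
grip_width: 0.0504
```

Call:
play_rows:
  moves:
    - [0,0,-0.03,0,255]
    - [0,0,-0.07,0,255]
    - [0,0,-0.1,0,255]
    - [0,0,-0.1,0,255]

```text
time: 19.15
eef_pos: [0.6447, 0.255, 0.1216]
eef_rot: [2.28, 2.154, 0.016]
ft_force: [0.6, 0.4, -0.3]
grip_width: 0.0504
```

Run:
```python
from h import *
f=grab("wrist","w13");st();go(c2w(67,0,110),CAR[2]+np.pi/2)
```

```text
t 19.2 tcp [0.6436 0.2546 0.1186] car [124.1 271.6] yaw 1.5139 F [-0.1 -0.4 -2.8] w 0.0502 q [ 0.29  0.69  1.29 -0.    1.15  0.35]
shift [-0.2717 -0.0572  0.0074] turn 0.0001
```

Call:
play_rows:
  moves:
    - [-0.04,-0.008,0,0,255]
    - [-0.08,-0.016,0,0,255]
    - [-0.12,-0.025,0,0,255]
    - [-0.16,-0.033,0,0,255]
    - [-0.2,-0.042,0,0,255]
    - [-0.235,-0.05,0,0,255]
    - [-0.26,-0.055,0,0,255]
    - [-0.2715,-0.0575,0,0,255]

```text
time: 19.87
eef_pos: [0.5671, -0.0168, 0.1135]
eef_rot: [2.286, 2.155, -0.001]
ft_force: [-0.4, 0.2, -1.0]
grip_width: 0.0504
```

Call:
play_rows:
  moves:
    - [0,0,0,0,255]
    - [0,0,0,0,255]
    - [0,0,0.02,0,255]
    - [0,0,0.02,0,255]

```text
time: 20.2
eef_pos: [0.5674, -0.0124, 0.0913]
eef_rot: [-2.281, -2.157, 0.002]
ft_force: [-1.2, -0.1, -1.5]
grip_width: 0.05
```

Run:
```python
from h import *
st();go(c2w(67,0,22),CAR[2]+np.pi/2)
```

```text
t 20.2 tcp [ 0.5674 -0.0124  0.0913] car [63.3  0.7] yaw 1.5149 F [-1.2 -0.1 -1.5] w 0.05 q [-0.13  0.59  1.63  0.    0.92 -0.07]
shift [-0.0007  0.0039  0.0693] turn 0.0011
```

Call:
play_rows:
  moves:
    - [-0.0007,0.003,0,0,255]
    - [-0.0007,0.003,0.02,0,255]
    - [-0.0007,0.003,0.04,0,255]
    - [-0.0007,0.003,0.055,0,255]
    - [-0.0007,0.003,0.062,0,255]
    - [-0.0007,0.003,0.066,0,255]
    - [-0.0007,0.003,0.069,0,255]
    - [-0.0007,0.003,0.069,0,255]

```text
time: 20.87
eef_pos: [0.5715, -0.0146, 0.0246]
eef_rot: [2.283, 2.157, 0.0]
ft_force: [-0.3, 0.1, 0.2]
grip_width: 0.0501
```

Run:
```python
from h import *
st();go(c2w(67,0,21),CAR[2]+np.pi/2)
```

```text
t 20.87 tcp [ 0.5715 -0.0146  0.0246] car [67.5 -1.2] yaw 1.5141 F [-0.3  0.1  0.2] w 0.0501 q [-0.13  0.69  1.67  0.    0.78 -0.07]
shift [ 0.0012 -0.0005  0.0036] turn 0.0003
```

Call:
play_rows:
  moves:
    - [0,0,0.0015,0,255]
    - [0,0,0.003,0,255]
    - [0,0,0.0035,0,255]
    - [0,0,0.0035,0,255]

```text
time: 21.2
eef_pos: [0.5716, -0.0148, 0.0216]
eef_rot: [2.283, 2.157, 0.001]
ft_force: [-1.1, -0.1, 7.6]
grip_width: 0.0506
```

Call:
play_rows:
  moves:
    - [0,0,0,0,60]
    - [0,0,0,0,60]
    - [0,0,0,0,60]
    - [0,0,-0.02,0,60]
    - [0,0,-0.06,0,60]
    - [0,0,-0.1,0,60]
    - [0,0,-0.11,0,60]
    - [0,0,-0.11,0,60]

```text
time: 21.87
eef_pos: [0.5731, -0.015, 0.1343]
eef_rot: [2.28, 2.154, 0.006]
ft_force: [1.1, 0.9, 0.5]
grip_width: 0.0654
```

Run:
```python
from h import *
f=grab("wrist","w14");st()
f2=grab("top","t5")
for y in (-60,0): w=c2w(67,y);print(w[:2],pots(f,w[:2],.042,90),pots(f2,w[:2],.042,20))
print(pots(f2,(.611,.353),.036,24))
go([.611,.353,.13],1.514)
```

```text
t 21.92 tcp [ 0.572  -0.0148  0.1323] car [68.  -1.5] yaw 1.5138 F [-0.9 -0.  -0.4] w 0.0653 q [-0.13  0.53  1.59  0.    1.01 -0.07]
[ 0.56767304 -0.07321949] [([0.5687, -0.0683], np.float64(1.06)), ([0.5674, -0.0737], np.float64(1.06)), ([0.5637, -0.0662], np.float64(1.06))] [([0.5621, -0.0854], np.float64(1.09))]
[ 0.57109119 -0.01331693] [([0.5673, -0.0756], np.float64(0.98)), ([0.5679, -0.065], np.float64(1.03)), ([0.5637, -0.0662], np.float64(0.92))] [([0.6056, -0.0006], np.float64(1.01)), ([0.5509, 0.0022], np.float64(1.09)), ([0.5524, -0.0319], np.float64(0.9))]
[([0.6058, 0.3417], np.float64(0.95)), ([0.6102, 0.3547], np.float64(1.02))]
shift [0.3695 0.0188 0.0009] turn -0.0002
```

Call:
play_rows:
  moves:
    - [0.04,0.002,0,0,0]
    - [0.08,0.004,0,0,0]
    - [0.12,0.006,0,0,0]
    - [0.16,0.008,0,0,0]
    - [0.2,0.01,0,0,0]
    - [0.24,0.012,0,0,0]
    - [0.28,0.015,0,0,0]
    - [0.32,0.017,0,0,0]

```text
time: 22.63
eef_pos: [0.6055, 0.3055, 0.1289]
eef_rot: [-2.283, -2.157, 0.004]
ft_force: [1.1, 0.4, -0.1]
grip_width: 0.0852
```

Call:
play_rows:
  moves:
    - [0.025,0.001,0,0,0]
    - [0.049,0.002,0,0,0]
    - [0.049,0.002,0,0,0]
    - [0.049,0.002,0,0,0]

```text
time: 22.97
eef_pos: [0.6102, 0.3533, 0.1287]
eef_rot: [-2.281, -2.159, 0.004]
ft_force: [-0.5, -0.5, -0.1]
grip_width: 0.0855
```

Run:
```python
from h import *
f=grab("wrist","w15");st()
p=pots(f,(.610,.354),.036,100);print(p)
go([*p[0][0],.014],1.514)
```

```text
t 23.02 tcp [0.6103 0.3522 0.129 ] car [ 85.4 367.1] yaw 1.5145 F [ 0.  -0.4  0.4] w 0.0854 q [ 0.44  0.7   1.23 -0.    1.21  0.5 ]
[([0.6094, 0.3561], np.float64(0.94)), ([0.6113, 0.3522], np.float64(1.1)), ([0.6112, 0.3601], np.float64(1.1))]
shift [ 0.004  -0.0009  0.115 ] turn 0.0005
```

Call:
play_rows:
  moves:
    - [0.003,0,0.04,0,0]
    - [0.003,0,0.08,0,0]
    - [0.003,0,0.1,0,0]
    - [0.003,0,0.11,0,0]
    - [0.003,0,0.115,0,0]
    - [0.003,0,0.115,0,255]
    - [0.003,0,0.115,0,255]
    - [0.003,0,0.115,0,255]

```text
time: 23.68
eef_pos: [0.6123, 0.3558, 0.0176]
eef_rot: [2.284, 2.156, 0.004]
ft_force: [-0.5, -1.9, 31.2]
grip_width: 0.0516
```

Call:
play_rows:
  moves:
    - [0,0,0,0,255]
    - [0,0,0,0,255]
    - [0,0,0,0,255]

```text
time: 23.93
eef_pos: [0.6124, 0.3558, 0.0182]
eef_rot: [2.283, 2.156, 0.004]
ft_force: [-1.2, -2.0, 9.1]
grip_width: 0.0506
```

Call:
play_rows:
  moves:
    - [0,0,-0.03,0,255]
    - [0,0,-0.07,0,255]
    - [0,0,-0.1,0,255]
    - [0,0,-0.1,0,255]
    - [0,0,-0.1,0,255]

```text
time: 24.35
eef_pos: [0.6128, 0.3562, 0.1195]
eef_rot: [2.282, 2.156, 0.009]
ft_force: [-1.2, 0.1, -1.1]
grip_width: 0.0502
```

Run:
```python
from h import *
f=grab("wrist","w16");st();go(c2w(67,60,110),CAR[2]+np.pi/2)
```

```text
t 24.4 tcp [0.6118 0.3558 0.1175] car [ 86.6 370.8] yaw 1.5138 F [-0.6 -0.2 -1.2] w 0.0503 q [0.44 0.72 1.24 0.   1.18 0.5 ]
shift [-0.3108 -0.0196  0.007 ] turn 0.0
```

Call:
play_rows:
  moves:
    - [-0.04,-0.003,0,0,255]
    - [-0.08,-0.005,0,0,255]
    - [-0.12,-0.008,0,0,255]
    - [-0.16,-0.01,0,0,255]
    - [-0.2,-0.012,0,0,255]
    - [-0.24,-0.015,0,0,255]
    - [-0.275,-0.018,0,0,255]
    - [-0.3,-0.0195,0,0,255]

```text
time: 25.07
eef_pos: [0.5732, 0.0544, 0.115]
eef_rot: [-2.284, -2.155, 0.003]
ft_force: [0.5, -0.1, -1.5]
grip_width: 0.0499
```

Call:
play_rows:
  moves:
    - [-0.0108,0,0,0,255]
    - [-0.0108,0,0,0,255]
    - [-0.0108,0,0,0,255]
    - [-0.0108,0,0,0,255]

```text
time: 25.4
eef_pos: [0.5741, 0.0474, 0.1154]
eef_rot: [-2.283, -2.158, 0.0]
ft_force: [0.3, -0.4, -0.3]
grip_width: 0.0503
```

Run:
```python
from h import *
st();go(c2w(67,60,25),CAR[2]+np.pi/2)
```

```text
t 25.4 tcp [0.5741 0.0474 0.1154] car [66.6 60.8] yaw 1.5144 F [ 0.3 -0.4 -0.3] w 0.0503 q [-0.02  0.56  1.59  0.    0.99  0.03]
shift [-0.0008  0.0005  0.0904] turn 0.0006
```

Call:
play_rows:
  moves:
    - [0,0,0.03,0,255]
    - [0,0,0.06,0,255]
    - [0,0,0.075,0,255]
    - [0,0,0.083,0,255]
    - [0,0,0.087,0,255]
    - [0,0,0.09,0,255]
    - [0,0,0.091,0,255]
    - [0,0,0.091,0,255]

```text
time: 26.07
eef_pos: [0.5746, 0.0466, 0.0254]
eef_rot: [2.283, 2.157, 0.001]
ft_force: [0.2, -0.2, -0.9]
grip_width: 0.0499
```

Call:
play_rows:
  moves:
    - [0,0,0,0,60]
    - [0,0,0,0,60]
    - [0,0,0,0,60]
    - [0,0,-0.02,0,60]
    - [0,0,-0.06,0,60]
    - [0,0,-0.1,0,60]
    - [0,0,-0.11,0,60]
    - [0,0,-0.11,0,60]

```text
time: 26.73
eef_pos: [0.5761, 0.0463, 0.1386]
eef_rot: [2.281, 2.154, 0.007]
ft_force: [0.9, -0.6, -0.2]
grip_width: 0.0651
```

Call:
play_rows:
  moves:
    - [0.04,0,0,0,0]
    - [0.08,0,0,0,0]
    - [0.12,0,0,0,0]
    - [0.16,0,0,0,0]
    - [0.2,0,0,0,0]
    - [0.22,0,0,0,0]
    - [0.22,0,0,0,0]
    - [0.22,0,0,0,0]

```text
time: 27.4
eef_pos: [0.5861, 0.267, 0.1338]
eef_rot: [-2.281, -2.159, 0.002]
ft_force: [0.3, -0.3, 0.5]
grip_width: 0.0853
```

Run:
```python
from h import *
st();f=grab("top","t6")
for y in (-60,0,60): w=c2w(67,y);print(w[:2],pots(f,w[:2],.042,18))
crop(f,"t6c",130,400,140,310,2.9)
go([0.469,0.264,0.12],0.112-np.pi)
go([0.469,0.264,0.12],0.112)
```

```text
t 27.4 tcp [0.5861 0.267  0.1338] car [ 66.  280.7] yaw 1.5158 F [ 0.3 -0.3  0.5] w 0.0853 q [ 0.33  0.62  1.4  -0.    1.12  0.39]
[ 0.56767304 -0.07321949] [([0.5643, -0.074], np.float64(0.93)), ([0.5781, -0.0811], np.float64(1.05)), ([0.5418, -0.0831], np.float64(0.89))]
[ 0.57109119 -0.01331693] [([0.5708, -0.0158], np.float64(0.89))]
[0.57450934 0.04658562] [([0.5736, 0.0523], np.float64(1.05)), ([0.5964, 0.0546], np.float64(0.9))]
shift [-0.0085 -0.1168  0.0141] turn 4.5442
shift [-0.0085 -0.1168  0.0141] turn 1.4026
```

View pics/t6c.png

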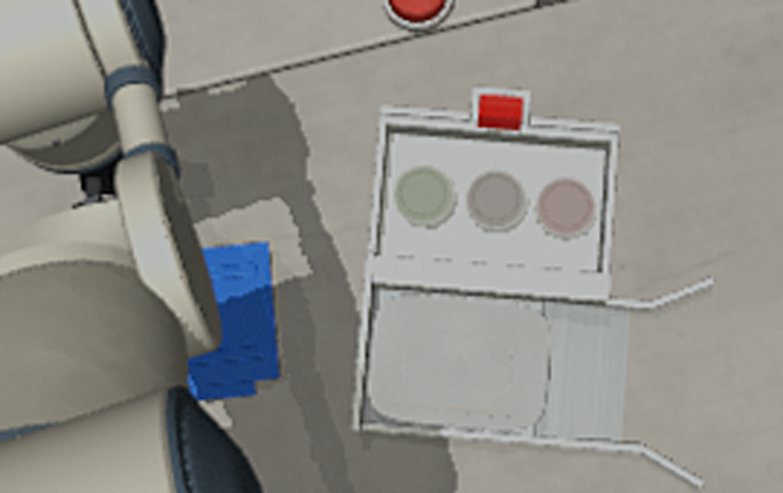

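Top view: the tub is level in the bay, and the green, brown and red pots stand in the well at (424,195), (496,200) and (566,207). Next is the cover. I'll turn the jaws along the bar's length so the cover can pivot between the pads.

Call:
play_rows:
  moves:
    - [-0.002,-0.02,0,-0.12,0]
    - [-0.004,-0.04,0,-0.24,0]
    - [-0.006,-0.06,0,-0.36,0]
    - [-0.007,-0.08,0,-0.48,0]
    - [-0.008,-0.1,0,-0.6,0]
    - [-0.0085,-0.1168,0,-0.72,0]
    - [-0.0085,-0.1168,0,-0.84,0]
    - [-0.0085,-0.1168,0,-0.9,0]

```text
time: 28.12
eef_pos: [0.4686, 0.2628, 0.1348]
eef_rot: [-1.109, -2.939, 0.001]
ft_force: [0.4, -0.4, -0.0]
grip_width: 0.0855
```

Call:
play_rows:
  moves:
    - [0,0,0,-0.12,0]
    - [0,0,0,-0.24,0]
    - [0,0,0,-0.36,0]
    - [0,0,0,-0.48,0]
    - [0,0,0,-0.6,0]
    - [0,0,0,-0.72,0]
    - [0,0,0,-0.84,0]
    - [0,0,0,-0.84,0]

```text
time: 28.78
eef_pos: [0.4696, 0.2629, 0.1346]
eef_rot: [0.184, -3.136, 0.0]
ft_force: [-0.8, 0.2, -0.3]
grip_width: 0.0854
```

```bash
cat >> h.py <<'E'
def bar(f,z=.035):
    hsv=cv2.cvtColor(f["frame"],cv2.COLOR_RGB2HSV)
    b=((hsv[:,:,0]>100)&(hsv[:,:,0]<130)&(hsv[:,:,1]>110)).astype(np.uint8)
    c=max(cv2.findContours(b,0,2)[0],key=cv2.contourArea);hull=np.zeros_like(b);cv2.fillConvexPoly(hull,cv2.convexHull(c),1)
    hull=cv2.erode(hull,np.ones((9,9)))
    w=((hsv[:,:,1]<60)&(hsv[:,:,2]>120)&(hull>0)).astype(np.uint8)
    c=max(cv2.findContours(w,0,2)[0],key=cv2.contourArea);r=cv2.minAreaRect(c);P=np.array([ray(f,*p,z)[:2] for p in cv2.boxPoints(r)])
    e=[P[i]-P[(i+1)%4] for i in range(2)];L=max(e,key=np.linalg.norm)
    print("bar",P.mean(0).round(4),"sides",[round(np.linalg.norm(x),4) for x in e],"long-dir yaw",round(np.arctan2(L[1],L[0]),3),r)
E
python3 - <<'E'
from h import *
st();f=grab("wrist","w17");s=st();bar(f)
go([.4687,.2637,.05],.112+np.pi)
E
```

```text
t 28.78 tcp [0.4696 0.2629 0.1346] car [-50.1 270. ] yaw -3.0244 F [-0.8  0.2 -0.3] w 0.0854 q [ 0.4   0.49  1.67 -0.    0.98 -1.29]
t 28.83 tcp [0.4696 0.2631 0.1346] car [-50.1 270.2] yaw -3.0325 F [-0.6 -0.4  0.5] w 0.0851 q [ 0.4   0.49  1.67 -0.    0.98 -1.28]
bar [0.4681 0.2655] sides [np.float64(0.0668), np.float64(0.0122)] long-dir yaw -1.453 ((287.5, 213.0), (14.0, 81.0), 90.0)
shift [0.0008 0.0007 0.0846] turn -6.2861
```

Call:
play_rows:
  moves:
    - [0.001,0.001,0.03,0,0]
    - [0.001,0.001,0.06,0,0]
    - [0.001,0.001,0.085,0,0]
    - [0.001,0.001,0.105,0,0]
    - [0.001,0.001,0.115,0,0]
    - [0.001,0.001,0.122,0,0]
    - [0.001,0.001,0.128,0,0]
    - [0.001,0.001,0.128,0,0]

```text
time: 29.5
eef_pos: [0.4686, 0.2649, 0.0065]
eef_rot: [0.174, -3.137, 0.0]
ft_force: [-0.7, -0.9, -0.9]
grip_width: 0.0851
```

Call:
play_rows:
  moves:
    - [0,0,0,0,40]
    - [0,0,0,0,80]
    - [0,0,0,0,140]
    - [0,0,0,0,255]
    - [0,0,0,0,255]
    - [0,0,0,0,255]

```text
time: 30.0
eef_pos: [0.469, 0.2653, 0.008]
eef_rot: [-0.175, 3.135, 0.001]
ft_force: [-0.1, -1.1, 6.1]
grip_width: 0.0685
```

Call:
play_rows:
  moves:
    - [0,0,-0.01,0,255]
    - [0,0,-0.03,0,255]
    - [0,0,-0.06,0,255]
    - [0,0,-0.09,0,255]
    - [0,0,-0.11,0,255]
    - [0,0,-0.11,0,255]

```text
time: 30.5
eef_pos: [0.4704, 0.266, 0.1218]
eef_rot: [-0.176, 3.13, 0.004]
ft_force: [1.0, 0.0, -1.8]
grip_width: 0.0684
```

Run:
```python
from h import *
st();f=grab("wrist","w18");s=st()
```

```text
t 30.5 tcp [0.4704 0.266  0.1218] car [-49.4 273.1] yaw -3.0295 F [ 1.   0.  -1.8] w 0.0684 q [ 0.4   0.51  1.68 -0.    0.94 -1.28]
t 30.55 tcp [0.4696 0.2656 0.1196] car [-50.2 272.7] yaw -3.0295 F [-0.  -0.7 -2.3] w 0.0682 q [ 0.4   0.51  1.69 -0.    0.94 -1.28]
```

View pics/w18.png

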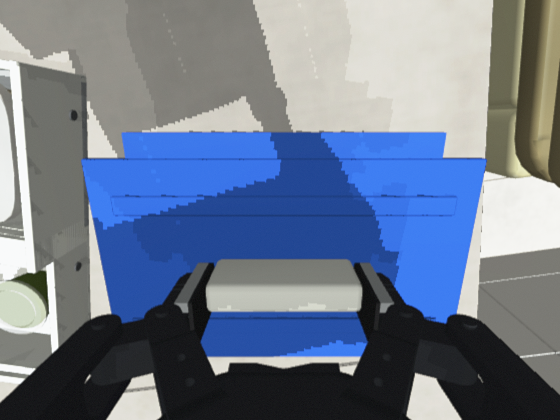

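Call:
play_rows:
  moves:
    - [0,0,0,0.12,255]
    - [0,0,0,0.24,255]
    - [0,0,0,0.36,255]
    - [0,0,0,0.48,255]
    - [0,0,0,0.6,255]
    - [0,0,0,0.72,255]
    - [0,0,0,0.84,255]
    - [0,0,0,0.87,255]

```text
time: 31.22
eef_pos: [0.4678, 0.2648, 0.1159]
eef_rot: [-1.173, -2.913, 0.002]
ft_force: [0.3, -0.3, -2.4]
grip_width: 0.0684
```

Call:
play_rows:
  moves:
    - [0,0,0,0.12,255]
    - [0,0,0,0.24,255]
    - [0,0,0,0.36,255]
    - [0,0,0,0.48,255]
    - [0,0,0,0.6,255]
    - [0,0,0,0.72,255]
    - [0,0,0,0.84,255]
    - [0,0,0,0.87,255]

```text
time: 31.88
eef_pos: [0.4678, 0.2648, 0.1159]
eef_rot: [-2.292, -2.148, 0.003]
ft_force: [-0.6, -0.6, -2.4]
grip_width: 0.0686
```

```bash
cat >> h.py <<'E'
from scipy.optimize import brentq
def tilt(f,s,h=.028,c0=-.008):
    "tilt (deg, rear up) from the topmost blue row (tongue tip) on the wrist image"
    hsv=cv2.cvtColor(f["frame"],cv2.COLOR_RGB2HSV)
    b=((hsv[:,:,0]>100)&(hsv[:,:,0]<130)&(hsv[:,:,1]>110)).astype(np.uint8);b=cv2.morphologyEx(b,cv2.MORPH_OPEN,np.ones((5,5)))
    rows=[int(np.argmax(b[:,u])) for u in range(220,350,10) if b[:,u].any()];row=np.median(rows)
    M=R.from_rotvec(s["eef_rot"]).as_matrix();tx=M[:,0];g=s["eef_pos"]+[0,0,c0+h]
    def r(a,z): # z above underside; x=-70 i.e. along tool +x
        c,sn=np.cos(a),np.sin(a);x,zz=-.07,z-h
        X,Z=x*c-zz*sn,x*sn+zz*c
        return proj(f,g-tx*X+[0,0,Z])[0,1]
    F=lambda a:min(r(a,.004),r(a,0))-row
    print("tongue row",row,"flat model",round(r(0,.004),1),"15deg",round(r(.262,.004),1),round(r(.262,0),1))
    try: print("tilt deg",round(np.degrees(brentq(F,-.3,.6)),2))
    except Exception as e: print(e)
E
python3 - <<'E'
from h import *
f=grab("wrist","w19");s=st();tilt(f,s)
go(c2w(-68,155.5,90),CAR[2]+np.pi/2)
E
```

```text
t 31.93 tcp [0.4678 0.2648 0.1159] car [-52.  271.7] yaw 1.5082 F [ 0.2 -0.3 -3.7] w 0.0687 q [0.4  0.52 1.69 0.   0.93 0.47]
tongue row 133.0 flat model 132.4 15deg 147.9 149.2
tilt deg 1.04
shift [-0.1163 -0.0153  0.026 ] turn -0.0056
```

Call:
play_rows:
  moves:
    - [-0.03,-0.004,0,-0.005,255]
    - [-0.06,-0.008,0,-0.005,255]
    - [-0.09,-0.012,0,-0.005,255]
    - [-0.116,-0.0155,0,-0.005,255]
    - [-0.116,-0.0155,0.01,-0.005,255]
    - [-0.116,-0.0155,0.02,-0.005,255]
    - [-0.116,-0.0155,0.03,-0.005,255]
    - [-0.116,-0.0155,0.03,-0.005,255]

```text
time: 32.6
eef_pos: [0.4451, 0.1497, 0.0851]
eef_rot: [-2.276, -2.163, 0.004]
ft_force: [-1.2, 0.6, -3.0]
grip_width: 0.0686
```

Run:
```python
from h import *
s=st();go(c2w(-68,155.5,74),CAR[2]+np.pi/2)
```

```text
t 32.6 tcp [0.4451 0.1497 0.0851] car [-68.  155.6] yaw 1.5196 F [-1.2  0.6 -3. ] w 0.0686 q [0.2  0.5  1.88 0.   0.76 0.25]
shift [-0.0001  0.0001  0.0111] turn 0.0058
```

Call:
play_rows:
  moves:
    - [0,0,0.004,0.003,255]
    - [0,0,0.008,0.003,255]
    - [0,0,0.011,0.003,255]
    - [0.001,0,0.014,0.003,255]
    - [0.001,0,0.014,0.003,255]

```text
time: 33.02
eef_pos: [0.4465, 0.1513, 0.0726]
eef_rot: [2.281, 2.16, -0.0]
ft_force: [-0.8, -1.7, 5.7]
grip_width: 0.0687
```

Run:
```python
from h import *
f=grab("wrist","w20");s=st();tilt(f,s)
```

```text
t 33.07 tcp [0.4465 0.1512 0.0728] car [-66.8 157.1] yaw 1.5163 F [-1.2 -2.   3.5] w 0.0685 q [ 0.2   0.52  1.89 -0.    0.73  0.25]
tongue row 134.0 flat model 132.5 15deg 148.1 149.4
tilt deg 1.86
```

Call:
play_rows:
  moves:
    - [0.0007,0,0.002,0,255]
    - [0.0014,0,0.004,0,255]
    - [0.002,0,0.006,0,255]
    - [0.0027,0,0.008,0,255]
    - [0.0033,0,0.01,0,255]
    - [0.004,0,0.012,0,255]
    - [0.0045,0,0.014,0,255]
    - [0.0045,0,0.014,0,255]

```text
time: 33.73
eef_pos: [0.4473, 0.1563, 0.0591]
eef_rot: [2.281, 2.159, 0.002]
ft_force: [-0.8, 7.1, 7.7]
grip_width: 0.0687
```

Run:
```python
from h import *
f=grab("wrist","w21");s=st();tilt(f,s)
```

```text
t 33.78 tcp [0.4473 0.1563 0.0592] car [-66.3 162.3] yaw 1.5159 F [-1.1  6.3  6.4] w 0.0684 q [0.21 0.55 1.89 0.   0.7  0.26]
tongue row 149.0 flat model 132.4 15deg 148.0 149.3
tilt deg 15.86
```

Call:
play_rows:
  moves:
    - [0.002,0,-0.015,0,255]
    - [0.004,0,-0.04,0,255]
    - [0.004,0,-0.065,0,255]
    - [0.004,0,-0.07,-0.12,255]
    - [0.004,0,-0.07,-0.24,255]
    - [0.004,0,-0.07,-0.36,255]
    - [0.004,0,-0.07,-0.48,255]
    - [0.004,0,-0.07,-0.6,255]

```text
time: 34.45
eef_pos: [0.4469, 0.1597, 0.129]
eef_rot: [1.533, 2.742, 0.0]
ft_force: [-0.3, -0.3, -2.4]
grip_width: 0.0681
```

Call:
play_rows:
  moves:
    - [0,0,0,-0.12,255]
    - [0,0,0,-0.24,255]
    - [0,0,0,-0.36,255]
    - [0,0,0,-0.48,255]
    - [0,0,0,-0.6,255]
    - [0,0,0,-0.72,255]
    - [0,0,0,-0.84,255]
    - [0,0,0,-0.97,255]

```text
time: 35.12
eef_pos: [0.4468, 0.1597, 0.1289]
eef_rot: [0.086, 3.14, 0.0]
ft_force: [0.1, 0.0, -2.0]
grip_width: 0.0688
```

Call:
play_rows:
  moves:
    - [0,0,0,0,255]
    - [0,0,0,0,255]

```text
time: 35.28
eef_pos: [0.4469, 0.1597, 0.1288]
eef_rot: [0.102, 3.14, 0.0]
ft_force: [-0.6, -0.7, -2.3]
grip_width: 0.0684
```

Run:
```python
from h import *
f=grab("wrist","w22");s=st();tilt(f,s);go(c2w(80,0,125),CAR[2]+np.pi)
```

```text
t 35.33 tcp [0.4469 0.1596 0.1288] car [-66.8 165.6] yaw 3.0759 F [ 0.3  0.2 -2.8] w 0.0682 q [ 0.22  0.43  1.83  0.    0.88 -1.29]
tongue row 148.0 flat model 131.6 15deg 147.3 148.6
tilt deg 15.57
shift [-0.1483 -0.1643  0.0038] turn -0.0087
```

Call:
play_rows:
  moves:
    - [-0.025,-0.028,0,-0.009,255]
    - [-0.05,-0.056,0,-0.009,255]
    - [-0.075,-0.084,0,-0.009,255]
    - [-0.1,-0.112,0,-0.009,255]
    - [-0.125,-0.14,0,-0.009,255]
    - [-0.148,-0.164,0,-0.009,255]
    - [-0.148,-0.164,0,-0.009,255]
    - [-0.148,-0.164,0,-0.009,255]

```text
time: 36.0
eef_pos: [0.5855, -0.0146, 0.1285]
eef_rot: [0.091, 3.14, -0.0]
ft_force: [0.1, 0.5, -2.7]
grip_width: 0.0685
```

Call:
play_rows:
  moves:
    - [0,0,0.015,0,255]
    - [0,0,0.03,0,255]
    - [0,0,0.035,0,255]
    - [0,0,0.035,0,255]
    - [0,0,0.035,0,255]

```text
time: 36.42
eef_pos: [0.5843, -0.0125, 0.094]
eef_rot: [-0.082, -3.14, -0.0]
ft_force: [0.7, -0.9, -3.0]
grip_width: 0.0683
```

Run:
```python
from h import *
f=grab("wrist","w23");s=st();tilt(f,s);go(c2w(78,0,76),CAR[2]+np.pi)
# expected slot roof edge (x10,z64,top) in image
print(proj(f,[c2w(10,80,64),c2w(10,-80,64),c2w(-12,0,64)]).round(1).tolist())
```

```text
t 36.47 tcp [ 0.5848 -0.0127  0.0944] car [80.6  1.4] yaw 3.0894 F [ 0.3 -0.5 -2.3] w 0.0687 q [-0.12  0.6   1.59  0.    0.95 -1.64]
tongue row 148.0 flat model 132.5 15deg 148.1 149.5
tilt deg 14.9
shift [ 0.0026 -0.0014  0.0184] turn 0.0048
[[428.9, 130.1], [134.8, 128.6], [282.1, 85.7]]
```

View pics/w23.png

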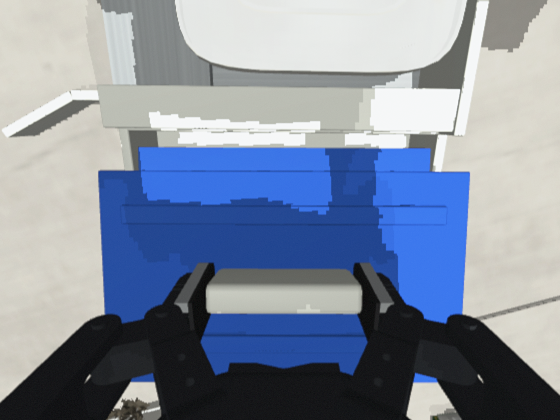

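Call:
play_rows:
  moves:
    - [0.0026,-0.0014,0.006,0.004,255]
    - [0.0026,-0.0014,0.012,0.004,255]
    - [0.0026,-0.0014,0.018,0.004,255]
    - [0.0026,-0.0014,0.018,0.004,255]
    - [0.005,-0.0014,0.018,0.004,255]
    - [0.008,-0.0014,0.018,0.004,255]
    - [0.01,-0.0014,0.018,0.004,255]
    - [0.01,-0.0014,0.018,0.004,255]

```text
time: 37.13
eef_pos: [0.5741, -0.0139, 0.0759]
eef_rot: [-0.088, -3.14, -0.0]
ft_force: [-0.5, -0.8, -3.9]
grip_width: 0.0683
```

Run:
```python
from h import *
f=grab("wrist","w24");s=st();tilt(f,s);go(c2w(61,0,76),CAR[2]+np.pi)
```

```text
t 37.18 tcp [ 0.5743 -0.0139  0.0759] car [70.3 -0.4] yaw 3.0858 F [ 0.7  0.  -5. ] w 0.0687 q [-0.13  0.62  1.63  0.    0.9  -1.64]
tongue row 152.0 flat model 132.1 15deg 147.7 149.0
tilt deg 18.46
shift [ 0.0093  0.0004 -0.0001] turn 0.0012
```

Call:
play_rows:
  moves:
    - [0.002,0,0,0,255]
    - [0.004,0,0,0,255]
    - [0.006,0,0,0,255]
    - [0.006,0,0,0,255]

```text
time: 37.52
eef_pos: [0.5686, -0.0136, 0.0758]
eef_rot: [0.088, 3.14, -0.0]
ft_force: [2.4, 0.8, -9.6]
grip_width: 0.0684
```

Run:
```python
from h import *
f=grab("wrist","w25");s=st();tilt(f,s)
for x in (10,):print(proj(f,[c2w(x,0,64),c2w(x,0,58)]).round(1).tolist())
hsv=cv2.cvtColor(f["frame"],cv2.COLOR_RGB2HSV)
print(f["frame"][135:185:2,285].tolist())
```

```text
t 37.57 tcp [ 0.5687 -0.0136  0.0758] car [64.6 -0.4] yaw 3.0858 F [ 2.4 -0.1 -8.6] w 0.0681 q [-0.13  0.61  1.64  0.    0.89 -1.64]
tongue row 163.0 flat model 131.6 15deg 147.3 148.6
tilt deg 26.93
[[285.1, 162.8], [285.1, 161.2]]
[[172, 175, 166], [172, 174, 165], [174, 176, 168], [238, 240, 241], [238, 240, 240], [238, 240, 240], [237, 239, 240], [238, 240, 240], [238, 240, 241], [237, 240, 240], [237, 239, 240], [238, 240, 241], [238, 240, 240], [236, 238, 233], [73, 107, 193], [54, 108, 221], [55, 109, 221], [55, 109, 220], [48, 93, 190], [49, 99, 208], [54, 106, 220], [52, 105, 218], [54, 106, 219], [53, 106, 219], [51, 104, 218]]
```

Call:
play_rows:
  moves:
    - [0,0,0.001,0,255]
    - [0,0,0.002,0,255]
    - [0.002,0,0.002,0,255]
    - [0.003,0,0.002,0,255]
    - [0.003,0,0.002,0,255]

```text
time: 37.98
eef_pos: [0.5658, -0.0135, 0.074]
eef_rot: [0.088, 3.14, -0.0]
ft_force: [2.5, -0.3, -3.1]
grip_width: 0.0683
```

Call:
play_rows:
  moves:
    - [-0.001,0,0.002,0,255]
    - [-0.002,0,0.004,0,255]
    - [-0.003,0,0.006,0,255]
    - [-0.003,0,0.006,0,255]

```text
time: 38.32
eef_pos: [0.5686, -0.0136, 0.0676]
eef_rot: [-0.088, -3.14, -0.0]
ft_force: [-0.8, -1.0, 5.3]
grip_width: 0.0684
```

Run:
```python
from h import *
f=grab("wrist","w26");s=st()
hsv=cv2.cvtColor(f["frame"],cv2.COLOR_RGB2HSV)
print("roof edge",proj(f,[c2w(10,0,64)]).round(1).tolist(),"x12,z52,55,58",proj(f,[c2w(12,-80,z) for z in (52,55,58)]).round(1).tolist())
b=((hsv[:,:,0]>100)&(hsv[:,:,0]<130)&(hsv[:,:,1]>110)).astype(np.uint8)
ys,xs=np.nonzero(b[:260]);print(xs.min(),xs.max(),ys.min());print([int(np.argmax(b[:,u])) for u in range(90,480,30)])
```

```text
t 38.37 tcp [ 0.5686 -0.0135  0.0677] car [64.5 -0.4] yaw 3.0857 F [-0.2  1.1  6.4] w 0.0685 q [-0.13  0.62  1.65  0.    0.87 -1.64]
roof edge [[285.1, 165.2]] x12,z52,55,58 [[129.9, 165.5], [127.0, 166.3], [124.1, 167.2]]
96 471 164
[0, 169, 164, 165, 165, 165, 165, 166, 166, 166, 166, 167, 170]
```

Call:
play_rows:
  moves:
    - [0,0,0,0,180]
    - [0,0,0,0,100]
    - [0,0,0,0,0]
    - [0,0,0,0,0]
    - [0,0,0,0,0]
    - [0,0,-0.02,0,0]
    - [0,0,-0.05,0,0]
    - [0,0,-0.06,0,0]

```text
time: 39.03
eef_pos: [0.5698, -0.0137, 0.1306]
eef_rot: [0.087, 3.137, -0.0]
ft_force: [1.1, -1.0, 1.4]
grip_width: 0.0857
```

Run:
```python
from h import *
f=grab("wrist","w27");s=st();bar(f,.085);go(c2w(106,0,115),CAR[2]+np.pi)
hsv=cv2.cvtColor(f["frame"],cv2.COLOR_RGB2HSV)
b=((hsv[:,:,0]>100)&(hsv[:,:,0]<130)&(hsv[:,:,1]>110)).astype(np.uint8)
print([int(np.argmax(b[:,u])) for u in range(90,480,15)])
print(proj(f,[c2w(12,85,53),c2w(12,-85,53),c2w(10,0,64),c2w(70,-35,83),c2w(70,35,83)]).round(1).tolist())
```

```text
t 39.08 tcp [ 0.5704 -0.0138  0.1314] car [66.4 -0.5] yaw 3.0859 F [1.  0.6 2.5] w 0.0851 q [-0.13  0.53  1.6   0.    1.01 -1.64]
bar [ 0.5712 -0.0141] sides [np.float64(0.0142), np.float64(0.069)] long-dir yaw -1.639 ((283.4902038574219, 240.31312561035156), (105.173095703125, 19.817838668823242), 0.6902772188186646)
shift [-0.0396  0.0005  0.0166] turn 0.0013
[0, 0, 0, 0, 150, 150, 149, 150, 150, 150, 150, 150, 150, 150, 150, 151, 151, 151, 151, 151, 151, 152, 153, 0, 0, 0]
[[404.8, 151.2], [165.0, 150.8], [284.9, 149.6], [232.7, 243.1], [336.8, 243.4]]
```

Call:
play_rows:
  moves:
    - [-0.01,0,0,0,255]
    - [-0.02,0,0,0,255]
    - [-0.03,0,0,0,255]
    - [-0.04,0.0005,0,0,255]
    - [-0.04,0.0005,0,0,255]
    - [-0.04,0.0005,0.02,0,255]
    - [-0.04,0.0005,0.04,0,255]
    - [-0.04,0.0005,0.05,0,255]

```text
time: 39.75
eef_pos: [0.607, -0.0152, 0.0756]
eef_rot: [-0.087, -3.138, -0.0]
ft_force: [-1.2, 0.9, 0.0]
grip_width: 0.0001
```

Call:
play_rows:
  moves:
    - [0,0,0.003,0,255]
    - [0,0,0.006,0,255]
    - [0,0,0.008,0,255]
    - [0,0,0.008,0,255]

```text
time: 40.08
eef_pos: [0.6088, -0.0154, 0.0701]
eef_rot: [0.088, 3.14, -0.0]
ft_force: [-0.5, 1.0, 0.2]
grip_width: -0.0001
```

Run:
```python
from h import *
st()
```

```text
t 40.08 tcp [ 0.6088 -0.0154  0.0701] car [1.048e+02 1.000e-01] yaw 3.0858 F [-0.5  1.   0.2] w -0.0001 q [-0.12  0.66  1.54 -0.    0.94 -1.64]
```

Now I'll press in small steps, watching the force.

Call:
play_rows:
  moves:
    - [0,0,0.002,0,255]
    - [0,0,0.004,0,255]
    - [0,0,0.006,0,255]
    - [0,0,0.006,0,255]

```text
time: 40.42
eef_pos: [0.6087, -0.0154, 0.0637]
eef_rot: [0.088, 3.14, -0.0]
ft_force: [-0.5, -0.0, 1.1]
grip_width: 0.0003
```

Call:
play_rows:
  moves:
    - [0,0,0.002,0,255]
    - [0,0,0.004,0,255]
    - [0,0,0.004,0,255]

```text
time: 40.67
eef_pos: [0.6083, -0.0153, 0.0593]
eef_rot: [-0.088, -3.14, -0.0]
ft_force: [-0.2, 0.3, 0.2]
grip_width: 0.0003
```

Call:
play_rows:
  moves:
    - [0,0,0.002,0,255]
    - [0,0,0.004,0,255]
    - [0,0,0.004,0,255]

```text
time: 40.92
eef_pos: [0.6083, -0.0153, 0.0553]
eef_rot: [-0.088, -3.14, -0.0]
ft_force: [0.3, 0.2, -0.4]
grip_width: -0.0
```

Call:
play_rows:
  moves:
    - [0,0,0.001,0,255]
    - [0,0,0.002,0,255]
    - [0,0,0.003,0,255]
    - [0,0,0.003,0,255]

```text
time: 41.25
eef_pos: [0.6086, -0.0154, 0.0531]
eef_rot: [0.088, 3.14, -0.0]
ft_force: [-2.1, -0.0, 4.5]
grip_width: -0.0002
```

Run:
```python
from h import *
s=st();f=grab("wrist","w28")
hsv=cv2.cvtColor(f["frame"],cv2.COLOR_RGB2HSV)
b=((hsv[:,:,0]>100)&(hsv[:,:,0]<130)&(hsv[:,:,1]>110)).astype(np.uint8)
print([int(np.argmax(b[:,u])) for u in range(60,520,20)])
print(proj(f,[c2w(12,97,53),c2w(12,-97,53),c2w(63,-35,83),c2w(63,35,83),c2w(63,35,53)]).round(1).tolist())
bar(f,.083)
```

```text
t 41.25 tcp [ 0.6086 -0.0154  0.0531] car [1.046e+02 1.000e-01] yaw 3.0858 F [-2.1 -0.   4.5] w -0.0002 q [-0.12  0.68  1.55 -0.    0.9  -1.64]
[0, 72, 73, 70, 70, 70, 70, 70, 70, 71, 71, 71, 71, 71, 72, 72, 72, 72, 72, 72, 80, 81, 81]
[[511.1, 77.6], [57.5, 76.8], [192.7, 211.5], [375.3, 211.9], [357.2, 193.6]]
bar [ 0.5714 -0.0141] sides [np.float64(0.0144), np.float64(0.0663)] long-dir yaw -1.644 ((281.87432861328125, 222.16445922851562), (174.11358642578125, 35.029701232910156), 1.005086064338684)
```

Call:
play_rows:
  moves:
    - [0,0,0.001,0,255]
    - [0,0,0.002,0,255]
    - [0,0,0.002,0,255]

```text
time: 41.55
eef_pos: [0.6087, -0.0153, 0.0529]
eef_rot: [0.087, 3.139, -0.0]
ft_force: [-12.1, 1.8, 38.0]
grip_width: 0.0004
```

Call:
play_rows:
  moves:
    - [0,0,0.001,0,255]
    - [0,0,0.002,0,255]
    - [0,0,0.002,0,255]

```text
time: 41.8
eef_pos: [0.6088, -0.0154, 0.0527]
eef_rot: [0.087, 3.138, -0.001]
ft_force: [-21.3, 1.4, 70.9]
grip_width: -0.0001
```

Call:
play_rows:
  moves:
    - [0,0,-0.004,0,255]
    - [0,0,-0.02,0,255]
    - [0,0,-0.05,0,255]
    - [0,0,-0.09,0,255]
    - [0,0,-0.12,0,255]
    - [0,0,-0.14,0,255]
    - [0,0,-0.14,0,255]
    - [0,0,-0.14,0,255]

```text
time: 42.47
eef_pos: [0.6091, -0.0153, 0.1898]
eef_rot: [0.087, 3.138, -0.0]
ft_force: [-0.7, 0.0, -0.7]
grip_width: 0.0003
```

Call:
play_rows:
  moves:
    - [0,0.04,0,0,255]
    - [0,0.08,0,0,255]
    - [0,0.12,0,0,255]
    - [0,0.16,0,0,255]
    - [0,0.2,0,0,255]
    - [0,0.24,0,0,255]
    - [0,0.28,0,0,255]
    - [0,0.3,0,0,255]

```text
time: 43.13
eef_pos: [0.6242, 0.2884, 0.1869]
eef_rot: [-0.084, -3.138, -0.0]
ft_force: [-0.6, -0.4, 0.2]
grip_width: 0.0002
```

Run:
```python
from h import *
import pickle
st();f=grab("top","t7");g=grab("scene","s7");f0=pickle.load(open("top0.pkl","rb"))
def red(f): 
    h=cv2.cvtColor(f["frame"],cv2.COLOR_RGB2HSV);return (((h[:,:,0]<8)|(h[:,:,0]>172))&(h[:,:,1]>150)&(h[:,:,2]>90))
for n,F in (("before",f0),("after",f)):
    m=red(F);print(n,end=" ")
    for nm,(u0,u1,v0,v1) in {"catch":(285,320,165,195),"timer":(255,295,120,155)}.items():
        ys,xs=np.nonzero(m[v0:v1,u0:u1]);print(nm,len(xs),(xs.mean()+u0).round(2),(ys.mean()+v0).round(2),ys.min()+v0,ys.max()+v0,end=" ")
    print()
bar(f,.083)
C=[c2w(*p) for p in [(128,97,53),(128,-97,53),(12,-97,53),(12,97,53)]];print(proj(f,C).round(1).tolist())
a=cv2.resize(f["frame"][155:305,235:375],None,fx=2.8,fy=2.8,interpolation=cv2.INTER_CUBIC);b=cv2.resize(g["frame"][150:300,220:360],None,fx=2.8,fy=2.8,interpolation=cv2.INTER_CUBIC)
cv2.imwrite("pics/fin.png",np.hstack([a,b])[:,:,::-1])
print(pots(f,(.59,-.408),.09,20))
```

```text
t 43.13 tcp [0.6242 0.2884 0.1869] car [102.8 304.3] yaw 3.088 F [-0.6 -0.4  0.2] w 0.0002 q [ 0.35  0.62  1.23  0.    1.29 -1.17]
before catch 158 301.92 178.3 173 184 timer 264 273.39 136.36 127 145 
after catch 158 301.99 178.43 173 184 timer 265 273.43 136.41 127 146 
bar [ 0.5739 -0.0141] sides [np.float64(0.0148), np.float64(0.0685)] long-dir yaw 1.504 ((300.5447998046875, 204.9620819091797), (29.48114776611328, 6.31145715713501), 4.763641834259033)
[[261.2, 180.0], [342.0, 186.0], [339.2, 234.1], [257.2, 228.0]]
[([0.5726, -0.4004], np.float64(1.09)), ([0.5785, -0.3841], np.float64(0.9)), ([0.5911, -0.4027], np.float64(0.97))]
```

View pics/fin.png

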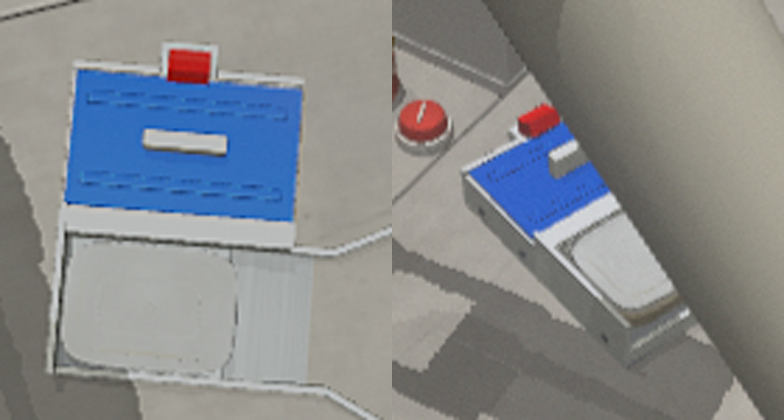

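The cover lies flat with its bar at carrier x of about 70. The catch is back at its original pixel position over the cover's edge, and the timer hasn't moved. Handing in.

```bash
python3 -c "
from rig import sign_off
print(sign_off())"
```

```text
the job is handed in; nothing more can be done
None
```

The carrier is packed and the cover closed, and I handed the job in at about 43 s of robot time.

1. **Salt shaker:** I lifted it out of the well and stood it on the table at about (0.59, -0.41).
2. **Rice tub:** I pushed it up the ramp and over the lip with two fingers, without lifting it.
3. **Sauce pots:** The red, brown and green pots stand in a row in the well. Those were the only three present.
4. **Cover:** I gripped the bar by its ends and tilted the cover about 15° by pressing its rear edge down on the carrier's end wall. I then hooked the tongue into the slot, pivoted the back down to where I expected the catch, released it, and pressed down near the rear edge.

**Last checks**
- **Cover:** It is flat, with its top at z 53 mm where I pressed and its bar at carrier x of about 70.
- **Catch:** In the top picture it is at its starting position and overlaps the cover's edge.
- **Tub:** It looks level in the bay, pushed up close to the end wall.
- **Timer:** It is within 0.1 pixel of where it was at the start.

**What was less certain**
- **Snap:** I saw no force peak from the catch. It probably snapped when I released the cover, because the plate was already down when I pressed.
- **Press force:** My last presses reached about 71 N, applied with the fingertips. That is more than was needed but under the 120 N wrist limit.
- **Salt:** I saw it standing in a wrist picture just after placing it. My last automatic check of it gave scattered results, so I did not rely on it.

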